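Fit and tighten the band clamp on the coolant pump's barbed stub

TASK

Take the band clamp with the orange key, slide its band over the pump's barbed stub until it is fully home against the brass shoulder (a gentle push, no ramming), then turn the orange key clockwise (seen from above) until the band is snug on the stub, clearly gripping it but not overtightened. Leave the clamp standing upright on the sill, let go, and do not disturb the other things on the bench.

Things in the scene. Friction and masses are not known exactly. Their poses are not given: they have to be found in the camera images.
- clamp: Steel worm-drive band clamp with the orange key, the larger of two, about 0.15 kg, standing upright. Origin: centre of its flat underside, 92 mm (x) by 24 mm (y), right below the band's axis; z up. Screw housing at x = +26 to +46 mm, 36 mm high, orange key above it; grip tab at x = -31 to -45 mm, 50 mm high. Fit it as it stands, key on the port's +x side: tightening then presses the band home.
- band_centre (a point): Centre of the clamp's round band, 22.5 mm above the underside. The band's axis is this y; inner radius 20.5 mm, 2 mm thick, 24 mm wide along y. Axes as clamp.
- grip_tab (a point): Point in the clamp's grip tab, 34 mm above the underside, at clamp x = -38 mm. The tab is a block 14 mm (x) by 24 mm (y) by 50 mm high: pinch it from above across its 24 mm, the fingers closing along y. Axes as clamp.
- key (a point): Point on the upright screw axis in the orange key, 66 mm above the clamp's underside, at clamp x = +36 mm. The key is an upright blade 30 mm long (this x), 8 mm thick (this y), from 50 to 78 mm above the underside: pinch it from above across its 8 mm. Turning it clockwise seen from above tightens. Steady screw friction is about 0.3 N m, and the screw stays where it is left.
- shoe: Pressing shoe inside the band (its face 6.5 mm from its origin towards the band's axis; axes as clamp). Open by an unknown amount: 0.7 rad or more turn free, then the clamp shifts some 3 mm to the key's side (follow it) and grips. Torque felt on the key at rest after each small turn is level while free, then climbs: snug at 0.13 N m above the free level (0.08 to 0.2 good, 0.3 overtight).
- port: Coolant pump on a fixed base; origin on the bench below the stub; z up. The slit aluminium stub is level, axis 53.3 mm above the bench, and points along local -y. Below it a flat steel sill, top 30 mm above the bench, x -58 to 58 mm, y -100 to 50 mm: a clamp standing on it is 0.8 mm lower than centred and can be slid along it over the stub. Casing 130 mm high from y = 65 mm.
- shoulder: Brass collar of radius 22 mm on the stub; its front face (y = +15 mm, axes and origin as port) is the stop for the band's edge.
- mouth (a point): Centre of the stub's open end, at y = -45 mm of port, axes as port: the stub runs from here along +y. Radius 15.5 mm at the mouth, two saw-tooth barbs whose crests of radius 18.5 mm lie 15 and 28 mm in, then a plain land of radius 17.25 mm up to the shoulder, 60 mm in.
- seat (a point): Where the band's centre lies when the clamp is home: on the stub's axis, 12 mm before the shoulder's face (48 mm in from the mouth); axes as port.
- small_clamp: The smaller band clamp with a blue key (inner radius 14.5 mm, 78 mm high, 80 mm long): leave alone; origin under its band.
- file: Hand file, 300 mm long, 20 mm high, lying along its x: leave alone.
- screwdriver: Screwdriver lying along its x: leave alone.
- bottle: Clear bottle, 64 mm in diameter, 200 mm high, standing: leave alone.
- carton: Cardboard box 120 x 180 x 70 mm: leave alone.
- marker: Marker pen, 135 mm long, lying along its x: leave alone.
Things that resemble listed ones, but are neither listed nor needed, are in the scene too. What is shaped like the clamp but pink or purple is not meant.

How it is judged:
On the way, in this order (a step that is already met when the one before it is completed fails the run):
1. the band is over the stub, fully home against the shoulder (within 3.5 mm), not yet tightened (y of band_centre in the frame of seat between -0.0035 and 0.003 m and x of band_centre in the frame of seat between -0.0065 and 0.0065 m and z of band_centre in the frame of seat between -0.004 and 0.004 m and angle between the y axis of band_centre and the y axis of seat, either way round below 0.12 rad and angle between band_centre's own z axis and vertical below 0.1 rad and contact force between shoe and port below 15 N), for 0.2 s.
2. the screw is tightened until the shoe grips the stub with 20 to 80 N, the band still home (y of band_centre in the frame of seat between -0.0035 and 0.003 m and x of band_centre in the frame of seat between -0.0065 and 0.0065 m and z of band_centre in the frame of seat between -0.004 and 0.004 m and angle between the y axis of band_centre and the y axis of seat, either way round below 0.12 rad and angle between band_centre's own z axis and vertical below 0.1 rad and contact force between shoe and port between 20 and 80 N), for 0.3 s.
At the end, for the whole second after the job is handed in: The orange-keyed clamp's band is on the stub within 3.5 mm of touching the shoulder, within 6.5 mm sideways and 4 mm in height of the stub's axis, parallel to it within 0.12 rad and upright within 0.10 rad; its shoe presses the stub with 20 to 80 N; it is at rest and released (all of step 2 and linear speed of clamp below 0.01 m/s and contact force between clamp and the arm below 0.1 N).
It fails at once if overtightened: the shoe pressed the stub with more than 90 N (contact force between shoe and port above 90 N).
It fails at once if rammed: the clamp was pushed against the brass shoulder with more than 40 N (contact force between clamp and shoulder above 40 N).
It fails at once if another thing on the bench was disturbed (moved more than 15 mm) (distance of any of small_clamp, file, screwdriver, bottle, carton, marker from where it was at the start of the episode above 0.015 m).
It also fails if it takes over 72 s, if anything falls off the work surface, if the arm or the gripper's body presses on something with over 40 N, if the wrist force passes 120 N, or if a joint passes its speed limit or range.

ROBOT

A 7-joint arm with a two-finger parallel gripper is mounted at the origin on the work surface. World frame = base frame: x ahead of the robot, y to its left, z up, the work surface at z = 0. Lengths are in m, angles in rad, forces in N, time in s.
With the tool pointing down it reaches from about 0.4 to 0.85 m from the base axis. Payload 10.4 kg.
Tool frame: the origin (TCP) lies midway between the tips of the shut fingers; the grasp point (between the pads) lies 19 mm behind it (r.tcp_to_grasp is the z of the grasp point in the tool frame, in m); z points along the fingers, x is the direction in which the jaws open and shut, and the axes are right-handed (so a half turn about z gives the same grasp; the last joint's range is limited). The gripper opens to 87 mm and grips with 3 to 60 N. Pads are 19 mm wide; open, the fingers measure 117 mm over their backs; the gripper's body (75 mm by 190 mm) begins 51 mm behind the grasp point.
Start: joints at [1.19, 0.332, -0.065, 1.46, 0.022, 1.35, -0.088], TCP at [0.219, -0.585, 0.223] pointing down, gripper open.
Joint ranges: [-2.6, 2.6], [-0.5, 2.12], [-1.47, 1.34], [0.16, 2.42], [-1.27, 4.41], [0.06, 2.06], [-2.6, 2.6]. Speed limits (rad/s): [2.22, 2.22, 2.79, 2.79, 3.14, 3.14, 3.14].

INTERFACE

Orientations are given as a unit quaternion [x, y, z, w].
In Python, from bench import r, camera, close_job gives the robot as it stands. The module is installed in compiled form; this text tells all that it offers.
- The arm moves only by the shell command python3 -m crank 'ROWS' [FORCE]. ROWS is JSON, a list of rows, each an object of numbers: "x", "y", "z": the shift along the tool's x, y, z scaled (see below); "ax", "ay", "az": the turn, a rotation vector about the tool's x, y, z scaled (see below); "claw": the closure, from -1 (fully open) to 1 (shut), so that 0 is half open. A call has exactly 5 rows; each row is the pose to reach, as a shift and turn from the pose commanded when the call began, along the tool's axes at that moment; what a row does not reach only later rows make up. The controller multiplies each number of a shift by 1 m and each number of a turn by 2 rad. A row lasts 1/12 s, in which the tool goes at most 41.7 mm and 7.16 degrees, less where a joint would pass 70% of its speed; a pose out of reach is approached as far as the arm can. A call with a number of a shift or a turn outside -1 to 1 is refused whole. A call with a gripper value outside its range is refused whole. The fingers move at their own pace and stop on an object; FORCE is the grip in N (left out, the last holds). Time passes only in rows, so rows that repeat a pose let the fingers close, or fill a call up. It gives the time, the measured TCP pose, the force and the opening at its end, in the units of the state.
- r.read_state(): the state, without advancing time (a new reading comes with each control period).
- camera(name): name is "scene" or "side" or "wrist"; returns a dict with "color" (384x512x3 uint8, blue, green, red), "fx", "fy", "cx", "cy" (pixels), "eye" and "orientation" of the camera in the world. Camera axes: x right, y down, z forward; pixel columns grow to the right and rows downward; lengths in m; the calibration is good to about 2 mm. The wrist camera is an equidistant fisheye: a pixel r from the principal point sees the ray r / f radians off the axis. A picture is of the moment at which its call begins. There is no depth.
- close_job(): hands the job in, once; it reports no verdict.
The state is a dict: "time": time; "joint_positions": joint angles; "joint_vel": joint speeds; "joint_torque": joint torques, N m; "ee_pos": TCP position; "eef_rot": TCP orientation; "ft_force": force on the tool from outside, world axes, zero at the start; "torque": the same for the moment, N m; "width": finger opening in m.
Only numpy, scipy, OpenCV 4.12 (cv2) and the standard library are available. Lean on these libraries where they do the work, as an engineer would, in place of code of your own. Each camera call takes 0.05 s, during which the arm holds its last target. There are 200 camera calls.

## Working session

There is one attempt and no reset: what is moved stays moved. The work goes in short steps, Python scripts to look and compute and a shell command to move; the robot and the scene stay as the last step left them, time stands still between calls to the robot, and variables do not carry over. Pictures are saved under pics/ and viewed, about 8 in all and at most 12, crops included, and the job is handed in when it is done.

```bash
mkdir -p pics; cat > h.py <<'E'
import numpy as np, cv2
from scipy.spatial.transform import Rotation as R
from bench import r, camera
def ray(c,u,v,fish=False):
    x=(u-c["cx"])/c["fx"]; y=(v-c["cy"])/c["fy"]
    if fish:
        t=np.hypot(x,y); d=np.array([x/t*np.sin(t),y/t*np.sin(t),np.cos(t)]) if t>0 else np.array([0,0,1.])
    else: d=np.array([x,y,1.])
    return np.array(c["eye"]), R.from_quat(c["orientation"]).apply(d/np.linalg.norm(d))
def onplane(c,u,v,z,fish=False):
    e,d=ray(c,u,v,fish); return e+d*(z-e[2])/d[2]
def tri(a,b):
    (e1,d1),(e2,d2)=a,b
    A=np.stack([d1,-d2],1); s=np.linalg.lstsq(A,e2-e1,rcond=None)[0]
    p,q=e1+s[0]*d1,e2+s[1]*d2; return (p+q)/2,np.linalg.norm(p-q)
def project(c,P,fish=False):
    p=R.from_quat(c["orientation"]).inv().apply(np.asarray(P)-c["eye"])
    if fish:
        h=np.linalg.norm(p[:2]); t=np.arctan2(h,p[2]); x,y=p[:2]/h*t
    else: x,y=p[0]/p[2],p[1]/p[2]
    return np.array([c["fx"]*x+c["cx"],c["fy"]*y+c["cy"]])
E
python3 - <<'E'
from h import *
import pickle
o=[]
for n in("scene","side","wrist"):
    c=camera(n); pickle.dump(c,open(n+"0.pkl","wb")); print(n,c["fx"],c["cx"],c["cy"],c["eye"],c["orientation"])
    cv2.imwrite(f"pics/{n}0.png",c["color"]); 
    if n!="wrist": o.append(c["color"])
cv2.imwrite("pics/a.png",cv2.resize(np.vstack(o),None,fx=.78,fy=.78,interpolation=cv2.INTER_AREA))
s=r.read_state(); print(s, r.tcp_to_grasp)
E
```

```text
scene 491.88875835796483 259.79027339635593 192.23753208601929 [ 1.60493899 -0.54986046  1.1667993 ] [ 0.76930785  0.49057752 -0.21122246 -0.35054844]
side 398.26966432157894 259.5044681879734 190.7879219671627 [0.34334501 1.03662193 0.67921669] [-0.06722352  0.86110101 -0.50187034  0.04595869]
wrist 297.3186396354542 260.8227756957715 194.60745429732054 [ 0.2943141  -0.55794571  0.38397302] [ 0.81265276 -0.56379216 -0.08408455  0.12109372]
{'time': 0.15, 'joint_positions': array([ 1.1904212 ,  0.33274829, -0.06470358,  1.46072886,  0.0215831 ,
        1.34991933, -0.08847762]), 'joint_vel': array([-0.00055398, -0.0019231 ,  0.00225921, -0.00322355,  0.00151442,
        0.00217849, -0.00137634]), 'joint_torque': array([ 1.46993796e-03, -6.23633909e+01,  2.49662460e-02, -3.90142357e+01,
       -6.13595685e-02,  3.72042682e-02,  1.39368376e-04]), 'ee_pos': array([ 0.21877348, -0.58514612,  0.22193256]), 'eef_rot': array([ 8.21652850e-01, -5.69987971e-01, -4.64107346e-04, -3.03810795e-04]), 'ft_force': array([0.16362025, 0.19556955, 0.88375844]), 'torque': array([-0.01885615,  0.00732931,  0.01634894]), 'width': 0.08716128787601264} -0.0187
```

View pics/scene0.png

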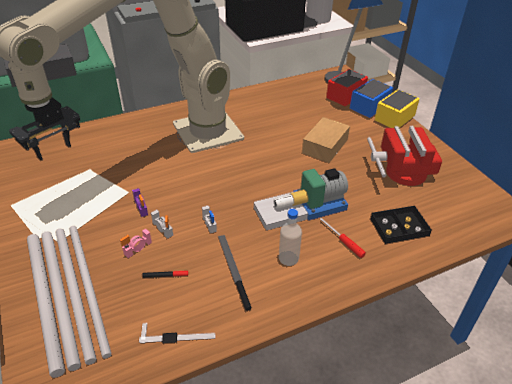

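View pics/side0.png

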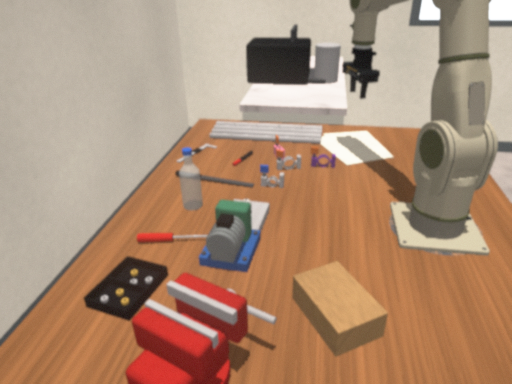

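The candidates in the scene view are:
- purple clamp at (140,202)
- pink clamp at (137,243), which also carries an orange key
- steel clamp with orange key at (162,223)
- steel clamp with blue key at (210,218)

I choose (162,223) and will check it in a crop.

```bash
python3 - <<'E'
from h import *
a=cv2.imread("pics/scene0.png")[165:265,115:235]; b=cv2.imread("pics/scene0.png")[160:235,245:355]
a=cv2.resize(a,(600,500),interpolation=cv2.INTER_CUBIC)
cv2.imwrite("pics/c1.png",a)
b=cv2.resize(b,None,fx=7,fy=7,interpolation=cv2.INTER_CUBIC); cv2.imwrite("pics/c2.png",b)
E
```

```text
(no output)
```

View pics/c1.png

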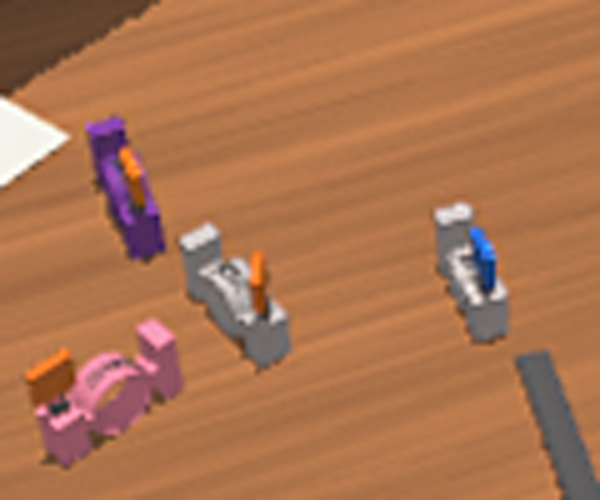

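View pics/c2.png

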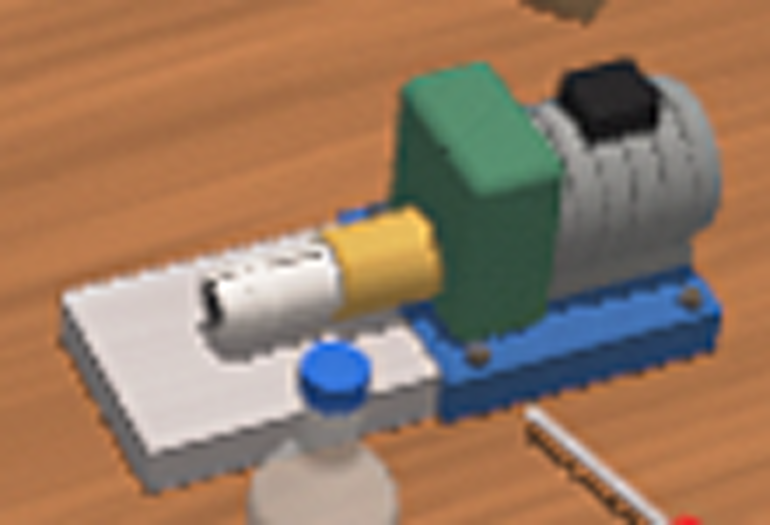

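The steel clamp with the orange key (crop (235,295), scene (162,224)) is the right one. Its tab points away from the camera and its key towards it. The sill corners in the scene view are about (254.3,202.4), (267.1,224.3) and (307.4,212.1).

```bash
python3 - <<'E'
from h import *
import pickle
c=pickle.load(open("scene0.pkl","rb"))
tab=onplane(c,155,212.4,.050); key=onplane(c,115+257/5,165+258/5,.078); key2=onplane(c,115+258/5,165+308/5,.050)
hous=onplane(c,115+265/5,165+320/5,.036)
print("tab",tab,"keytop",key,"keybot",key2,"h",hous)
A=onplane(c,254.3,202.4,.03);B=onplane(c,267.1,224.3,.03);C=onplane(c,307.4,212.1,.03)
print(A,B,C,np.linalg.norm(A-B),np.linalg.norm(B-C))
print("yaw AB",np.arctan2(*(B-A)[[1,0]]),"yaw BC-90",np.arctan2(*(C-B)[[1,0]])-np.pi/2)
d=(key-tab); print("clamp yaw",np.arctan2(d[1],d[0]),np.linalg.norm(d[:2]))
for n,u,v in(("bottlecap",293,214),("bottlebase",289,262)): print(n,onplane(c,u,v,.2 if "cap" in n else 0))
for n,p in(("small",(210,225)),("file",(223,238)),("purple",(140,205)),("pink",(137,245))): print(n,onplane(c,*p,.02))
s=r.read_state(); M=R.from_quat(s["eef_rot"]).as_matrix(); print(M)
w=pickle.load(open("wrist0.pkl","rb")); print(R.from_quat(w["orientation"]).as_matrix(), M.T@(np.array(w["eye"])-s["ee_pos"]))
E
```

```text
tab [ 0.43082401 -0.34461381  0.05      ] keytop [ 0.49324297 -0.32274791  0.078     ] keybot [ 0.50803817 -0.32983842  0.05      ] h [ 0.50632009 -0.32625091  0.036     ]
[ 0.50062046 -0.02140793  0.03      ] [ 0.61216598 -0.02758701  0.03      ] [0.61644197 0.11992128 0.03      ] 0.11171653118643209 0.14757025515031083
yaw AB -0.05533860478403924 yaw BC-90 -0.028979985868662794
clamp yaw 0.33694972641454835 0.06613806888890535
bottlecap [ 0.75422105 -0.02119036  0.2       ]
bottlebase [ 0.76006463 -0.02383635  0.        ]
small [ 0.52960183 -0.19373452  0.02      ]
file [ 0.60037991 -0.17709362  0.02      ]
purple [ 0.34365137 -0.37483666  0.02      ]
pink [ 0.51742685 -0.43139879  0.02      ]
[[ 3.50226995e-01 -9.36664763e-01 -4.16333249e-04]
 [-9.36664199e-01 -3.50227241e-01  1.02832522e-03]
 [-1.10900724e-03  2.98171977e-05 -9.99999385e-01]]
[[ 3.50136384e-01 -8.95970279e-01 -2.73206465e-01]
 [-9.36698723e-01 -3.34949430e-01 -1.02001867e-01]
 [-1.19708843e-04  2.91626711e-01 -9.56532199e-01]] [ 0.00079901 -0.08027773 -0.16204384]
```

```bash
python3 -m crank '[{"x":-0.075,"y":-0.14,"az":0.028,"claw":0},{"x":-0.075,"y":-0.14,"az":0.028,"claw":0},{"x":-0.075,"y":-0.14,"az":0.028,"claw":0},{"x":-0.075,"y":-0.14,"az":0.028,"claw":0},{"x":-0.075,"y":-0.14,"az":0.028,"claw":0}]' 20
python3 -m crank '[{"x":-0.068,"y":-0.144,"z":0.04,"claw":0},{"x":-0.068,"y":-0.144,"z":0.04,"claw":0},{"x":-0.068,"y":-0.144,"z":0.04,"claw":0},{"x":-0.068,"y":-0.144,"z":0.04,"claw":0},{"x":-0.068,"y":-0.144,"z":0.04,"claw":0}]'
python3 - <<'E'
from h import *
import pickle
c=camera("wrist"); pickle.dump((c,r.read_state()),open("w1.pkl","wb")); cv2.imwrite("pics/w1.png",c["color"])
s=r.read_state(); print(s["ee_pos"],s["ft_force"],s["joint_positions"])
hsv=cv2.cvtColor(c["color"],cv2.COLOR_BGR2HSV); m=cv2.inRange(hsv,(5,150,120),(18,255,255))
for k in cv2.findContours(m,0,2)[0]:
    if cv2.contourArea(k)>100: print(cv2.contourArea(k),cv2.boxPoints(cv2.minAreaRect(k)).round().tolist())
print(project(c,[.431,-.345,.05],True))
E
```

```text
[ 0.21881666 -0.58519866  0.22206611] [-0.45540643  0.36614931  0.33150331] [ 1.1904068   0.33262542 -0.06473181  1.46061005  0.02160614  1.34990432
 -0.08852014]
4747.5 [[157.0, 290.0], [360.0, 290.0], [360.0, 326.0], [157.0, 326.0]]
792.0 [[205.0, 263.0], [205.0, 252.0], [332.0, 259.0], [332.0, 269.0]]
249.0 [[120.0, 222.0], [127.0, 207.0], [166.0, 223.0], [160.0, 239.0]]
2526.5 [[-2.0, 252.0], [0.0, 214.0], [159.0, 224.0], [157.0, 262.0]]
3733.0 [[351.0, 252.0], [377.0, 164.0], [434.0, 181.0], [408.0, 269.0]]
132.5 [[355.0, 82.0], [376.0, 27.0], [380.0, 28.0], [359.0, 83.0]]
5771.0 [[133.0, 58.0], [148.0, 10.0], [305.0, 57.0], [291.0, 105.0]]
364.5 [[324.0, 70.0], [346.0, 13.0], [354.0, 16.0], [332.0, 73.0]]
9289.5 [[341.0, 153.0], [412.0, -31.0], [505.0, 4.0], [434.0, 188.0]]
4211.0 [[153.0, 2.0], [169.0, -46.0], [327.0, 3.0], [312.0, 52.0]]
21445.5 [[-0.0, 0.0], [202.0, 0.0], [202.0, 168.0], [0.0, 168.0]]
[137.20065108 -42.75875838]schema error: expected keys x, y, z, ax, ay, az, claw
schema error: expected keys x, y, z, ax, ay, az, claw
```

View pics/w1.png

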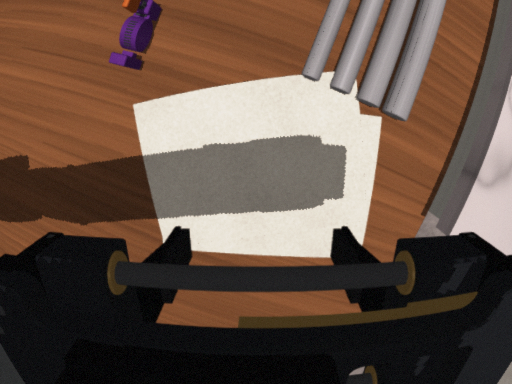

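The moves were refused because every key is required, so the arm is still at the start. The wrist view shows only the sheet, the purple clamp at (135,35) and the fingers at the bottom. I will resend the moves with all keys.

```bash
python3 -m crank '[{"x":-0.075,"y":-0.14,"z":0,"ax":0,"ay":0,"az":0.028,"claw":0},{"x":-0.075,"y":-0.14,"z":0,"ax":0,"ay":0,"az":0.028,"claw":0},{"x":-0.075,"y":-0.14,"z":0,"ax":0,"ay":0,"az":0.028,"claw":0},{"x":-0.075,"y":-0.14,"z":0,"ax":0,"ay":0,"az":0.028,"claw":0},{"x":-0.075,"y":-0.14,"z":0,"ax":0,"ay":0,"az":0.028,"claw":0}]' 20
python3 -m crank '[{"x":-0.068,"y":-0.144,"z":0.04,"ax":0,"ay":0,"az":0,"claw":0},{"x":-0.068,"y":-0.144,"z":0.04,"ax":0,"ay":0,"az":0,"claw":0},{"x":-0.068,"y":-0.144,"z":0.04,"ax":0,"ay":0,"az":0,"claw":0},{"x":-0.068,"y":-0.144,"z":0.04,"ax":0,"ay":0,"az":0,"claw":0},{"x":-0.068,"y":-0.144,"z":0.04,"ax":0,"ay":0,"az":0,"claw":0}]'
python3 - <<'E'
from h import *
import pickle
c=camera("wrist"); pickle.dump((c,r.read_state()),open("w2.pkl","wb")); cv2.imwrite("pics/w2.png",c["color"])
s=r.read_state(); print(s["ee_pos"],s["ft_force"],s["joint_positions"])
print(R.from_quat(s["eef_rot"]).as_matrix())
hsv=cv2.cvtColor(c["color"],cv2.COLOR_BGR2HSV); m=cv2.inRange(hsv,(8,200,160),(18,255,255))
for k in cv2.findContours(m,0,2)[0]:
    if cv2.contourArea(k)>60: print(cv2.contourArea(k),cv2.boxPoints(cv2.minAreaRect(k)).round().tolist())
print(project(c,[.431,-.345,.05],True))
E
```

```text
time: 0.62
ee_pos: [0.3301, -0.4599, 0.2228]
eef_rot: [0.808, -0.589, 0.0, -0.002]
ft_force: [1.2, -0.1, -0.2]
width: 0.0614
time: 1.03
ee_pos: [0.4464, -0.3507, 0.1806]
eef_rot: [0.808, -0.589, -0.001, -0.002]
ft_force: [1.0, 2.1, 0.1]
width: 0.0445
[ 0.44375375 -0.35425268  0.18136793] [-0.19291454 -0.42816871  0.76817945] [ 0.81697494  0.24853611 -0.25981861  1.65987617  0.06466999  1.24358008
 -0.71764334]
[[ 3.04365125e-01 -9.52555359e-01 -3.98224114e-04]
 [-9.52551839e-01 -3.04365096e-01  2.62328382e-03]
 [-2.62002858e-03 -4.19106995e-04 -9.99996480e-01]]
[250.4282232  198.51910696]
```

View pics/w2.png

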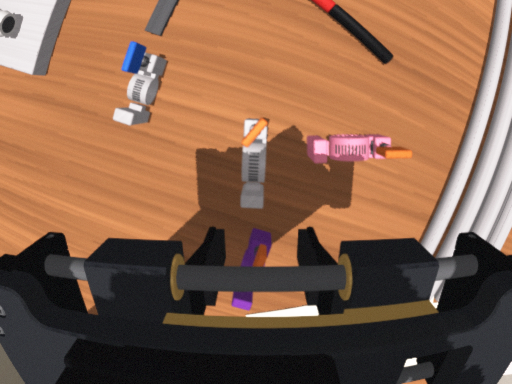

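The wrist view shows the target clamp at about (254,163): tab at the bottom (252,195), orange key turned by about 40° at (256,132). I will measure the grey edges next.

```bash
python3 - <<'E'
from h import *
import pickle
c,s=pickle.load(open("w2.pkl","rb"))
im=c["color"]; hsv=cv2.cvtColor(im,cv2.COLOR_BGR2HSV)
m=cv2.inRange(hsv,(0,0,60),(180,70,255))
for v in list(range(116,132,3))+list(range(176,212,3)):
    x=np.where(m[v,232:280])[0]+232
    if len(x): print(v,x.min(),x.max(),len(x), [int(hsv[v,u,2]) for u in range(238,272,3)])
M=R.from_quat(s["eef_rot"]).as_matrix()
f=lambda u,v,z:(M.T@(onplane(c,u,v,z,True)-s["ee_pos"]))[:2].round(4)
print("tab corners",f(242,184,.05),f(263,184,.05),f(242,207,.05),f(263,207,.05))
mk=cv2.inRange(hsv,(8,150,120),(20,255,255))
n,l,st,ce=cv2.connectedComponentsWithStats(mk)
print([(st[i].tolist(),ce[i].round(1).tolist()) for i in range(1,n) if 30<st[i,4]<600 and 200<ce[i][0]<300])
E
```

```text
119 246 257 12 [220, 222, 222, 171, 158, 156, 150, 187, 235, 138, 119, 204]
122 244 256 13 [197, 208, 214, 251, 249, 244, 226, 250, 254, 251, 157, 220]
125 244 253 10 [199, 197, 211, 250, 236, 153, 242, 254, 254, 238, 206, 225]
128 244 267 12 [210, 210, 216, 247, 202, 231, 254, 254, 245, 235, 169, 220]
131 244 266 11 [220, 219, 221, 246, 228, 254, 254, 248, 241, 239, 187, 212]
176 242 264 23 [104, 115, 124, 117, 77, 82, 87, 121, 122, 107, 100, 100]
179 242 264 23 [100, 108, 114, 110, 66, 68, 66, 122, 116, 98, 94, 102]
182 246 262 16 [98, 101, 105, 110, 108, 107, 104, 107, 111, 105, 103, 97]
185 243 262 20 [107, 107, 117, 123, 124, 127, 122, 125, 112, 104, 107, 104]
188 243 263 21 [108, 106, 117, 127, 129, 130, 129, 129, 113, 103, 106, 104]
191 242 263 22 [94, 103, 114, 115, 115, 117, 117, 114, 112, 104, 100, 101]
194 241 263 23 [93, 107, 119, 113, 113, 115, 114, 118, 112, 110, 108, 106]
197 240 263 24 [93, 119, 125, 127, 127, 130, 126, 125, 124, 104, 112, 111]
200 240 263 24 [97, 118, 125, 127, 133, 127, 126, 132, 124, 97, 92, 102]
203 240 262 23 [95, 120, 128, 129, 126, 130, 129, 126, 121, 96, 96, 92]
206 241 262 22 [102, 119, 126, 124, 125, 128, 130, 127, 121, 96, 98, 98]
tab corners [-0.0209 -0.0061] [ 0.0006 -0.0062] [-0.0212  0.0187] [0.0007 0.0186]
[([186, 0, 36, 10, 140], [204.4, 3.5]), ([238, 104, 17, 9, 48], [247.3, 108.9]), ([222, 135, 10, 8, 32], [226.9, 138.9]), ([254, 245, 14, 21, 185], [260.8, 256.3]), ([216, 292, 15, 15, 90], [223.1, 298.9]), ([252, 292, 55, 20, 528], [276.7, 300.3]), ([215, 310, 24, 8, 52], [226.5, 314.1])]
```

```bash
python3 -m crank '[{"x":-0.011,"y":0.0125,"z":0.03,"ax":0,"ay":0,"az":0.037,"claw":0},{"x":-0.011,"y":0.0125,"z":0.06,"ax":0,"ay":0,"az":0.037,"claw":0},{"x":-0.011,"y":0.0125,"z":0.09,"ax":0,"ay":0,"az":0.037,"claw":0},{"x":-0.011,"y":0.0125,"z":0.09,"ax":0,"ay":0,"az":0.037,"claw":0},{"x":-0.011,"y":0.0125,"z":0.09,"ax":0,"ay":0,"az":0.037,"claw":0}]'
python3 - <<'E'
from h import *
import pickle
c=camera("wrist"); s=r.read_state(); pickle.dump((c,s),open("w3.pkl","wb")); cv2.imwrite("pics/w3.png",cv2.resize(c["color"][90:330,130:390],None,fx=3,fy=2.5))
print(s["ee_pos"],s["ft_force"])
E
```

```text
time: 1.5
ee_pos: [0.4246, -0.352, 0.0921]
eef_rot: [0.783, -0.623, -0.001, 0.0]
ft_force: [0.9, 0.1, 0.6]
width: 0.0433
[ 0.42581342 -0.35250626  0.09369375] [-0.17049172 -0.60784354  0.19312608]
```

View pics/w3.png

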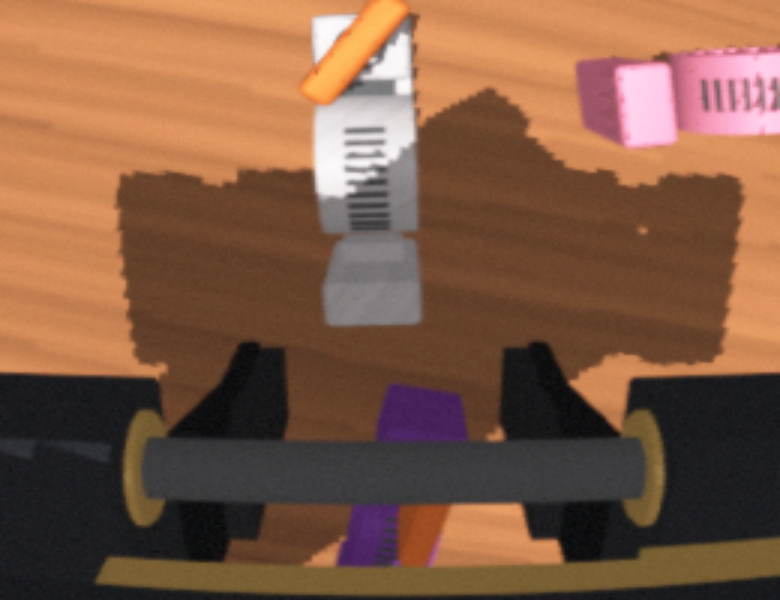

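The close view shows the tab's top face at px (238–271, 202–220) and the band above it. The key runs from (236,127) to (261,93). The jaws are clear of both neighbouring clamps.

```bash
python3 - <<'E'
from h import *
import pickle
c,s=pickle.load(open("w3.pkl","rb"))
M=R.from_quat(s["eef_rot"]).as_matrix()
f=lambda u,v,z:(M.T@(onplane(c,u,v,z,True)-s["ee_pos"]))[:2].round(4)
for n,a in dict(tabBL=(238,219.5,.05),tabBR=(270.5,219.5,.05),tabTL=(239.5,202,.05),tabTR=(269.5,202,.05),bandL=(235,145,.045),bandR=(268.7,145,.045),houL=(234.5,97,.036),houR=(267,97,.036),k0=(236,127,.078),k1=(262,94,.078)).items(): print(n,f(*a))
E
```

```text
tabBL [-0.0168  0.0022]
tabBR [0.0072 0.0022]
tabTL [-0.0154 -0.0114]
tabTR [ 0.0064 -0.0114]
bandL [-0.0182 -0.0522]
bandR [ 0.0057 -0.0521]
houL [-0.0189 -0.0865]
houR [ 0.0046 -0.0863]
k0 [-0.0145 -0.0673]
k1 [ 0.0008 -0.0868]
```

```bash
python3 -m crank '[{"x":-0.005,"y":-0.0045,"z":0.01,"ax":0,"ay":0,"az":-0.016,"claw":0},{"x":-0.005,"y":-0.0045,"z":0.035,"ax":0,"ay":0,"az":-0.016,"claw":0},{"x":-0.005,"y":-0.0045,"z":0.058,"ax":0,"ay":0,"az":-0.016,"claw":0},{"x":-0.005,"y":-0.0045,"z":0.058,"ax":0,"ay":0,"az":-0.016,"claw":0},{"x":-0.005,"y":-0.0045,"z":0.058,"ax":0,"ay":0,"az":-0.016,"claw":0}]'
python3 -m crank '[{"x":0,"y":0,"z":0,"ax":0,"ay":0,"az":0,"claw":1},{"x":0,"y":0,"z":0,"ax":0,"ay":0,"az":0,"claw":1},{"x":0,"y":0,"z":0,"ax":0,"ay":0,"az":0,"claw":1},{"x":0,"y":0,"z":0,"ax":0,"ay":0,"az":0,"claw":1},{"x":0,"y":0,"z":0,"ax":0,"ay":0,"az":0,"claw":1}]' 25
```

```text
time: 1.97
ee_pos: [0.4293, -0.3455, 0.035]
eef_rot: [0.793, -0.609, -0.0, -0.0]
ft_force: [0.2, -0.1, 0.8]
width: 0.0434
time: 2.38
ee_pos: [0.4296, -0.3462, 0.0356]
eef_rot: [0.793, -0.61, 0.001, 0.0]
ft_force: [-1.1, 0.6, 6.0]
width: 0.0241
```

```bash
python3 -m crank '[{"x":0,"y":0,"z":-0.01,"ax":0,"ay":0,"az":0,"claw":1},{"x":0,"y":0,"z":-0.04,"ax":0,"ay":0,"az":0,"claw":1},{"x":0,"y":0,"z":-0.075,"ax":0,"ay":0,"az":0,"claw":1},{"x":0,"y":0,"z":-0.11,"ax":0,"ay":0,"az":0,"claw":1},{"x":0,"y":0,"z":-0.135,"ax":0,"ay":0,"az":0,"claw":1}]'
python3 -m crank '[{"x":-0.025,"y":-0.015,"z":0,"ax":0,"ay":0,"az":0,"claw":1},{"x":-0.055,"y":-0.032,"z":0,"ax":0,"ay":0,"az":0,"claw":1},{"x":-0.087,"y":-0.05,"z":0,"ax":0,"ay":0,"az":0,"claw":1},{"x":-0.12,"y":-0.068,"z":0,"ax":0,"ay":0,"az":0,"claw":1},{"x":-0.152,"y":-0.0865,"z":0,"ax":0,"ay":0,"az":0,"claw":1}]'
python3 -m crank '[{"x":-0.032,"y":-0.018,"z":0,"ax":0,"ay":0,"az":0.04,"claw":1},{"x":-0.064,"y":-0.036,"z":0,"ax":0,"ay":0,"az":0.08,"claw":1},{"x":-0.096,"y":-0.054,"z":0,"ax":0,"ay":0,"az":0.12,"claw":1},{"x":-0.128,"y":-0.073,"z":0,"ax":0,"ay":0,"az":0.15,"claw":1},{"x":-0.152,"y":-0.0865,"z":0,"ax":0,"ay":0,"az":0.15,"claw":1}]'
python3 - <<'E'
from h import *
import pickle
camera("side"); camera("side");camera("side")
c=camera("wrist"); s=r.read_state(); pickle.dump((c,s),open("w4.pkl","wb")); cv2.imwrite("pics/w4.png",cv2.resize(c["color"],(768,576)))
print(s["ee_pos"],s["ft_force"],s["width"],R.from_quat(s["eef_rot"]).as_matrix())
E
```

```text
time: 2.8
ee_pos: [0.4295, -0.3459, 0.1733]
eef_rot: [0.793, -0.609, 0.001, -0.0]
ft_force: [0.2, -0.3, -1.3]
width: 0.0236
time: 3.22
ee_pos: [0.4734, -0.1748, 0.1702]
eef_rot: [0.793, -0.61, 0.0, 0.0]
ft_force: [0.9, -0.3, -1.6]
width: 0.0236
time: 3.63
ee_pos: [0.5184, -0.0041, 0.1704]
eef_rot: [-0.692, 0.722, -0.0, 0.0]
ft_force: [0.3, 0.4, -2.7]
width: 0.0237
[ 0.51799768 -0.00706943  0.16984337] [-0.40436385 -0.41712774 -1.31302364] 0.023803427708084225 [[-3.82457794e-02 -9.99268320e-01 -2.90097288e-04]
 [-9.99268299e-01  3.82458789e-02 -3.45407635e-04]
 [ 3.56249933e-04  2.76674639e-04 -9.99999898e-01]]
```

View pics/w4.png

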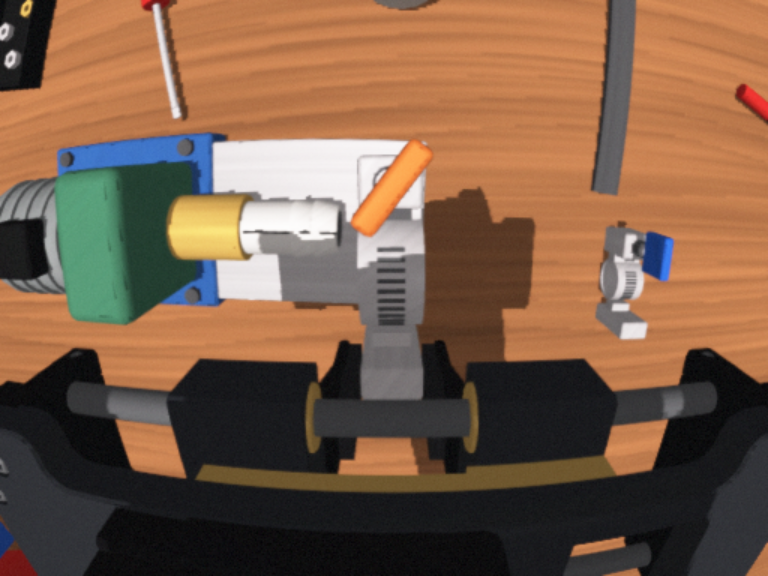

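The clamp is held upright. The picture (at 1.5x) shows:
- the brass shoulder from (168,225) to (250,227), with the stub running to its mouth at (340,223)
- the sill from (214,141) to (428,300)
- the held key from (365,225) to (425,152), and the tab top at (363–424, 370–398)

Next I measure the port.

```bash
cat > port.py <<'E'
from h import *
import pickle,sys
c,s=pickle.load(open("w4.pkl","rb"))
im=c["color"]; hsv=cv2.cvtColor(im,cv2.COLOR_BGR2HSV)
br=cv2.inRange(hsv,(18,110,110),(32,255,255)); br=cv2.morphologyEx(br,cv2.MORPH_OPEN,np.ones((3,3)))
n,l,st,ce=cv2.connectedComponentsWithStats(br); 
i=[k for k in range(1,n) if abs(ce[k][0]-140)<20 and abs(ce[k][1]-151)<15][0]; print(st[i],ce[i])
P=[]
for u in range(st[i,0]+6,st[i,0]+st[i,2]-6,3):
    v=np.where(l[:,u]==i)[0]; a=ray(c,u,v.min()-.5,True)[1]; b=ray(c,u,v.max()+.5,True)[1]
    e=np.array(c["eye"]); 
    n2=lambda d:d/np.hypot(d[0],d[2])
    d=n2(a)+n2(b); P.append((e+d*(.0533-e[2])/d[2])[:2])
P=np.array(P); print(P.round(4).tolist())
k=np.polyfit(P[:,1],P[:,0],1); print("axis x at y=0,.0305,.09:",np.polyval(k,[0,.0305,.09]),"yaw",-np.arctan(k[0]))
v0=int(ce[i][1]); row=np.where(l[v0]==i)[0]; print("brass cols at mid",row.min(),row.max()); 
for v in range(v0-14,v0+16,4):
    q=np.where(l[v]==i)[0]; print(v,q.min(),q.max(),end="; ")
print("shoulder top pt y (z=.075):",onplane(c,row.max()+.5,v0,.0753,True))
g=cv2.cvtColor(im,cv2.COLOR_BGR2GRAY)
def edge(u,v,z): return onplane(c,u,v,z,True)[:2].round(4)
# far and near sill edges
wh=cv2.inRange(hsv,(0,0,60),(180,60,255))
F=[];N=[]
for u in range(150,236,6):
    v=np.where(wh[85:110,u])[0]; F.append(onplane(c,u,v.min()+84.5,.03,True)[:2])
    v=np.where(wh[185:215,u])[0]; N.append(onplane(c,u,v.max()+185.5,.03,True)[:2])
F=np.array(F);N=np.array(N); print("far",F[::3].round(4).tolist(),"near",N[::3].round(4).tolist())
for X in(F,N): k=np.polyfit(X[:,1],X[:,0],1); print(k, "yaw",-np.arctan(k[0]))
for v in(97,100,103): q=np.where(wh[v,150:300])[0]+150; print(v,q.min(),q.max(),edge(q.min(),v,.03),edge(q.max()+1,v,.03))
E
python3 port.py
```

```text
[ 111  130   54   43 2045] [136.6997555  151.11882641]
[[0.5652, 0.14], [0.5649, 0.1365], [0.5651, 0.1329], [0.5648, 0.1294], [0.5646, 0.1259], [0.5643, 0.1225], [0.564, 0.1191], [0.5638, 0.1157], [0.5641, 0.1123], [0.5633, 0.109], [0.5631, 0.1057], [0.5628, 0.1025], [0.5626, 0.0992], [0.5624, 0.096]]
axis x at y=0,.0305,.09: [0.55617168 0.55818283 0.56210621] yaw -0.06584391851285787
brass cols at mid 111 158
137 114 161; 141 113 160; 145 112 159; 149 111 158; 153 111 158; 157 111 158; 161 112 159; 165 113 160; shoulder top pt y (z=.075): [0.56509641 0.08514169 0.0753    ]
far [[0.6233, 0.1061], [0.619, 0.0862], [0.6181, 0.0668], [0.6165, 0.048], [0.6152, 0.0296]] near [[0.5055, 0.1188], [0.5048, 0.0971], [0.503, 0.0764], [0.5023, 0.0562], [0.5005, 0.0365]]
[0.08359552 0.61259524] yaw -0.08340160732400143
[0.06567173 0.49847064] yaw -0.06557756036697102
97 150 269 [0.6175 0.1065] [ 0.6083 -0.0183]
100 150 266 [0.6143 0.1067] [ 0.6054 -0.0152]
103 150 264 [0.6111 0.1069] [ 0.6024 -0.0131]
```

```bash
python3 - <<'E'
from h import *
import pickle
c,s=pickle.load(open("w4.pkl","rb"))
M=R.from_quat(s["eef_rot"]).as_matrix(); tz=s["ee_pos"][2]
f=lambda u,v,dz:(M.T@(onplane(c,u/1.5,v/1.5,tz+dz,True)-s["ee_pos"]))[:2].round(4)
for n,a in dict(tabOutL=(362,397,.0144),tabOutR=(423,399,.0144),houOutL=(358,156,.0004),houOutR=(424,156,.0004),bandL=(360,270,.009),bandR=(425,270,.009),k0=(362,229,.0424),k1=(427,148,.0424)).items(): print(n,f(*a))
im=c["color"]; print(im[240:272:2,262].tolist())
E
```

```text
tabOutL [-0.0124  0.0063]
tabOutR [0.0109 0.0071]
houOutL [-0.0134 -0.0823]
houOutR [ 0.0102 -0.0823]
bandL [-0.0125 -0.0421]
bandR [ 0.0106 -0.0422]
k0 [-0.0094 -0.062 ]
k1 [ 0.008  -0.0841]
[[106, 105, 110], [108, 106, 112], [112, 109, 113], [118, 116, 120], [122, 121, 126], [120, 121, 126], [119, 117, 124], [114, 112, 118], [116, 117, 123], [114, 112, 116], [120, 119, 124], [116, 116, 120], [121, 119, 124], [86, 84, 87], [51, 51, 50], [51, 48, 47]]
```

```bash
python3 -m crank '[{"x":0,"y":0,"z":0.02,"ax":0,"ay":0,"az":0.014,"claw":1},{"x":0,"y":0,"z":0.045,"ax":0,"ay":0,"az":0.014,"claw":1},{"x":0,"y":0,"z":0.075,"ax":0,"ay":0,"az":0.014,"claw":1},{"x":0,"y":0,"z":0.098,"ax":0,"ay":0,"az":0.014,"claw":1},{"x":0,"y":0,"z":0.098,"ax":0,"ay":0,"az":0.014,"claw":1}]'
python3 -m crank '[{"x":0,"y":0,"z":0.001,"ax":0,"ay":0,"az":0,"claw":1},{"x":0,"y":0,"z":0.002,"ax":0,"ay":0,"az":0,"claw":1},{"x":0,"y":0,"z":0.003,"ax":0,"ay":0,"az":0,"claw":1},{"x":0,"y":0,"z":0.004,"ax":0,"ay":0,"az":0,"claw":1},{"x":0,"y":0,"z":0.004,"ax":0,"ay":0,"az":0,"claw":1}]'
python3 - <<'E'
from h import *
import pickle
c=camera("wrist"); s=r.read_state(); pickle.dump((c,s),open("w5.pkl","wb")); cv2.imwrite("pics/w5.png",cv2.resize(c["color"][80:280,90:310],(770,700))[:600])
print(s["ee_pos"],s["ft_force"],s["torque"],R.from_quat(s["eef_rot"]).as_euler("xyz"))
E
```

```text
time: 4.25
ee_pos: [0.515, -0.0095, 0.0675]
eef_rot: [-0.682, 0.732, 0.002, -0.003]
ft_force: [-1.2, -0.1, -1.6]
width: 0.0238
time: 4.67
ee_pos: [0.5187, -0.0077, 0.0684]
eef_rot: [-0.683, 0.731, -0.001, 0.0]
ft_force: [0.2, -0.3, -2.0]
width: 0.0238
[ 0.51857816 -0.00759998  0.06822842] [ 0.4066322   0.58667123 -1.7794527 ] [ 0.07912238  0.10029134 -0.00290455] [-3.14049072e+00 -2.14033413e-04 -1.63905970e+00]
```

View pics/w5.png

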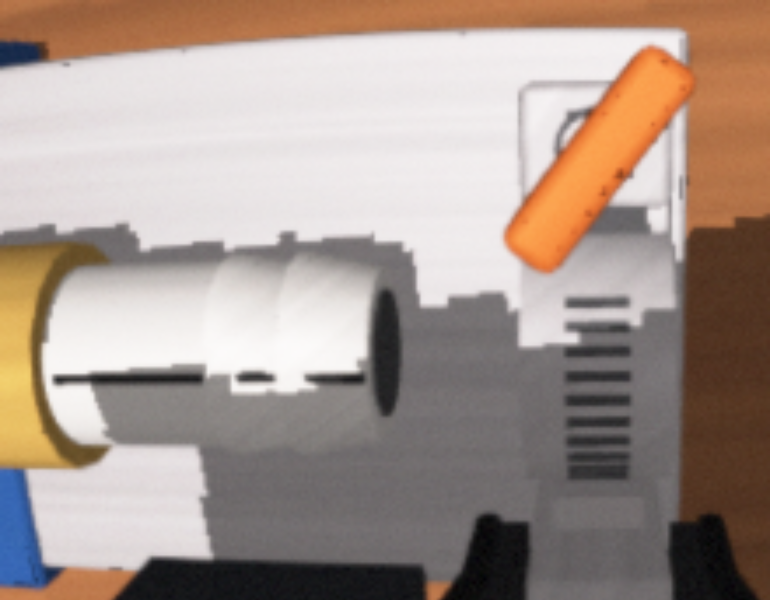

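The clamp is just above the sill, aligned in front of the mouth (crop (386,352)), with the housing at (521–668, 84–205). Now the lateral error.

```bash
python3 - <<'E'
from h import *
import pickle
c,s=pickle.load(open("w5.pkl","rb"))
M=R.from_quat(s["eef_rot"]).as_matrix(); tz=s["ee_pos"][2]
px=lambda u,v:(90+(u+.5)/3.5-.5,80+(v+.5)/3.5-.5)
f=lambda u,v,z:(M.T@(onplane(c,*px(u,v),z,True)-s["ee_pos"]))[:2].round(4)
for n,a in dict(mouth=(386,352,.0533),mouthTop=(386,288,.0533),mouthBot=(386,416,.0533),houOutL=(521,84,tz),houOutR=(666,86,tz),houIn=(521,205,tz),houInR=(666,205,tz),corner=(686,32,.03),k0=(530,255,tz+.042),k1=(671,66,tz+.042),shT=(65,243,.0533),shB=(65,467,.0533),shTop=(40,340,.0753),slit0=(598,302,tz+.009),slit1=(598,474,tz)).items(): print(n,f(*a))
P=[]
e=np.array(c["eye"])
for (u,t,b) in((65,243,467),(20,243,467),(140,265,444)):
    a,bb=[ray(c,*px(u,v),True)[1] for v in(t,b)]
    # cross-section in tool y-z plane
    a,bb=M.T@a,M.T@bb; a/=np.hypot(a[1],a[2]); bb/=np.hypot(bb[1],bb[2]); d=M@(a+bb)
    p=e+d*(.0533-e[2])/d[2]; print(u,(M.T@(p-s["ee_pos"])).round(4))
E
```

```text
mouth [-0.0369 -0.0362]
mouthTop [-0.0363 -0.0478]
mouthBot [-0.0376 -0.0243]
houOutL [-0.011  -0.0826]
houOutR [ 0.0113 -0.0822]
houIn [-0.0112 -0.0636]
houInR [ 0.0115 -0.0636]
corner [ 0.0175 -0.0931]
k0 [-0.0071 -0.0621]
k1 [ 0.0092 -0.0842]
shT [-0.0991 -0.0581]
shB [-0.1057 -0.0134]
shTop [-0.0938 -0.0446]
slit0 [ 0.0008 -0.0498]
slit1 [ 0.0008 -0.0189]
65 [-0.1023 -0.0364  0.0149]
20 [-0.113  -0.0366  0.0149]
140 [-0.0854 -0.0363  0.015 ]
```

```bash
python3 -m crank '[{"x":0,"y":0.0005,"z":0.001,"ax":0,"ay":0,"az":0,"claw":1},{"x":0,"y":0.0005,"z":0.002,"ax":0,"ay":0,"az":0,"claw":1},{"x":0,"y":0.0005,"z":0.002,"ax":0,"ay":0,"az":0,"claw":1},{"x":0,"y":0.0005,"z":0.002,"ax":0,"ay":0,"az":0,"claw":1},{"x":0,"y":0.0005,"z":0.002,"ax":0,"ay":0,"az":0,"claw":1}]'
python3 -m crank '[{"x":-0.004,"y":0,"z":0,"ax":0,"ay":0,"az":0,"claw":1},{"x":-0.010,"y":0,"z":0,"ax":0,"ay":0,"az":0,"claw":1},{"x":-0.016,"y":0,"z":0,"ax":0,"ay":0,"az":0,"claw":1},{"x":-0.022,"y":0,"z":0,"ax":0,"ay":0,"az":0,"claw":1},{"x":-0.028,"y":0,"z":0,"ax":0,"ay":0,"az":0,"claw":1}]'
python3 -m crank '[{"x":-0.004,"y":0,"z":0,"ax":0,"ay":0,"az":0,"claw":1},{"x":-0.008,"y":0,"z":0,"ax":0,"ay":0,"az":0,"claw":1},{"x":-0.012,"y":0,"z":0,"ax":0,"ay":0,"az":0,"claw":1},{"x":-0.016,"y":0,"z":0,"ax":0,"ay":0,"az":0,"claw":1},{"x":-0.016,"y":0,"z":0,"ax":0,"ay":0,"az":0,"claw":1}]'
```

```text
time: 5.13
ee_pos: [0.5178, -0.0075, 0.0656]
eef_rot: [-0.683, 0.731, -0.0, 0.0]
ft_force: [0.2, 0.1, 0.0]
width: 0.0238
time: 5.55
ee_pos: [0.5197, 0.0214, 0.0656]
eef_rot: [-0.683, 0.731, -0.0, 0.0]
ft_force: [0.3, -0.2, 0.8]
width: 0.024
time: 5.97
ee_pos: [0.5208, 0.0375, 0.0656]
eef_rot: [-0.683, 0.73, 0.0, 0.0]
ft_force: [0.4, 1.2, 1.6]
width: 0.0237
```

```bash
python3 -m crank '[{"x":-0.004,"y":0,"z":0,"ax":0,"ay":0,"az":0,"claw":1},{"x":-0.008,"y":0,"z":0,"ax":0,"ay":0,"az":0,"claw":1},{"x":-0.012,"y":0,"z":0,"ax":0,"ay":0,"az":0,"claw":1},{"x":-0.016,"y":0,"z":0,"ax":0,"ay":0,"az":0,"claw":1},{"x":-0.016,"y":0,"z":0,"ax":0,"ay":0,"az":0,"claw":1}]'
python3 -m crank '[{"x":-0.004,"y":0,"z":0,"ax":0,"ay":0,"az":0,"claw":1},{"x":-0.008,"y":0,"z":0,"ax":0,"ay":0,"az":0,"claw":1},{"x":-0.012,"y":0,"z":0,"ax":0,"ay":0,"az":0,"claw":1},{"x":-0.016,"y":0,"z":0,"ax":0,"ay":0,"az":0,"claw":1},{"x":-0.016,"y":0,"z":0,"ax":0,"ay":0,"az":0,"claw":1}]'
```

```text
time: 6.38
ee_pos: [0.5219, 0.0536, 0.0656]
eef_rot: [-0.683, 0.73, 0.0, 0.0]
ft_force: [-0.6, 0.9, 2.0]
width: 0.0238
time: 6.8
ee_pos: [0.5229, 0.0696, 0.0656]
eef_rot: [-0.683, 0.73, 0.0, 0.0]
ft_force: [0.3, 0.5, 2.7]
width: 0.0237
```

```bash
python3 -m crank '[{"x":-0.001,"y":0,"z":0,"ax":0,"ay":0,"az":0,"claw":1},{"x":-0.0025,"y":0,"z":0,"ax":0,"ay":0,"az":0,"claw":1},{"x":-0.004,"y":0,"z":0,"ax":0,"ay":0,"az":0,"claw":1},{"x":-0.005,"y":0,"z":0,"ax":0,"ay":0,"az":0,"claw":1},{"x":-0.006,"y":0,"z":0,"ax":0,"ay":0,"az":0,"claw":1}]'
python3 -m crank '[{"x":-0.0005,"y":0,"z":0,"ax":0,"ay":0,"az":0,"claw":1},{"x":-0.001,"y":0,"z":0,"ax":0,"ay":0,"az":0,"claw":1},{"x":-0.0015,"y":0,"z":0,"ax":0,"ay":0,"az":0,"claw":1},{"x":-0.0015,"y":0,"z":0,"ax":0,"ay":0,"az":0,"claw":1},{"x":-0.0015,"y":0,"z":0,"ax":0,"ay":0,"az":0,"claw":1}]'
```

```text
time: 7.22
ee_pos: [0.5234, 0.0743, 0.0656]
eef_rot: [-0.682, 0.731, -0.0, 0.0]
ft_force: [-0.3, -1.3, 1.8]
width: 0.0236
time: 7.63
ee_pos: [0.5234, 0.0759, 0.0656]
eef_rot: [-0.683, 0.731, -0.0, 0.0]
ft_force: [-0.8, -1.4, 2.1]
width: 0.0236
```

```bash
python3 -m crank '[{"x":-0.0005,"y":0,"z":0,"ax":0,"ay":0,"az":0,"claw":1},{"x":-0.001,"y":0,"z":0,"ax":0,"ay":0,"az":0,"claw":1},{"x":-0.001,"y":0,"z":0,"ax":0,"ay":0,"az":0,"claw":1},{"x":-0.001,"y":0,"z":0,"ax":0,"ay":0,"az":0,"claw":1},{"x":-0.001,"y":0,"z":0,"ax":0,"ay":0,"az":0,"claw":1}]'
python3 -m crank '[{"x":-0.0005,"y":0,"z":0,"ax":0,"ay":0,"az":0,"claw":1},{"x":-0.001,"y":0,"z":0,"ax":0,"ay":0,"az":0,"claw":1},{"x":-0.001,"y":0,"z":0,"ax":0,"ay":0,"az":0,"claw":1},{"x":-0.001,"y":0,"z":0,"ax":0,"ay":0,"az":0,"claw":1},{"x":-0.001,"y":0,"z":0,"ax":0,"ay":0,"az":0,"claw":1}]'
```

```text
time: 8.05
ee_pos: [0.5235, 0.0769, 0.0656]
eef_rot: [-0.683, 0.731, -0.0, 0.0]
ft_force: [-0.1, -1.8, 2.5]
width: 0.0238
time: 8.47
ee_pos: [0.5236, 0.0778, 0.0656]
eef_rot: [-0.683, 0.731, -0.0, 0.0]
ft_force: [0.3, -2.0, 3.5]
width: 0.0239
```

```bash
python3 -m crank '[{"x":-0.0005,"y":0,"z":0,"ax":0,"ay":0,"az":0,"claw":1},{"x":-0.001,"y":0,"z":0,"ax":0,"ay":0,"az":0,"claw":1},{"x":-0.001,"y":0,"z":0,"ax":0,"ay":0,"az":0,"claw":1},{"x":-0.001,"y":0,"z":0,"ax":0,"ay":0,"az":0,"claw":1},{"x":-0.001,"y":0,"z":0,"ax":0,"ay":0,"az":0,"claw":1}]'
python3 - <<'E'
from h import *
import pickle
c=camera("wrist"); s=r.read_state(); pickle.dump((c,s),open("w6.pkl","wb")); cv2.imwrite("pics/w6.png",cv2.resize(c["color"][80:280,150:330],(630,700))[:600])
print(s["ee_pos"],s["ft_force"],s["torque"])
E
```

```text
time: 8.88
ee_pos: [0.5236, 0.0782, 0.0655]
eef_rot: [-0.682, 0.731, -0.0, -0.0]
ft_force: [-1.4, -3.9, 3.3]
width: 0.0231
[0.52355072 0.07814239 0.06551194] [-0.69556862 -5.07433691  4.64319577] [-1.33656759  0.21456207 -0.10338843]
```

View pics/w6.png

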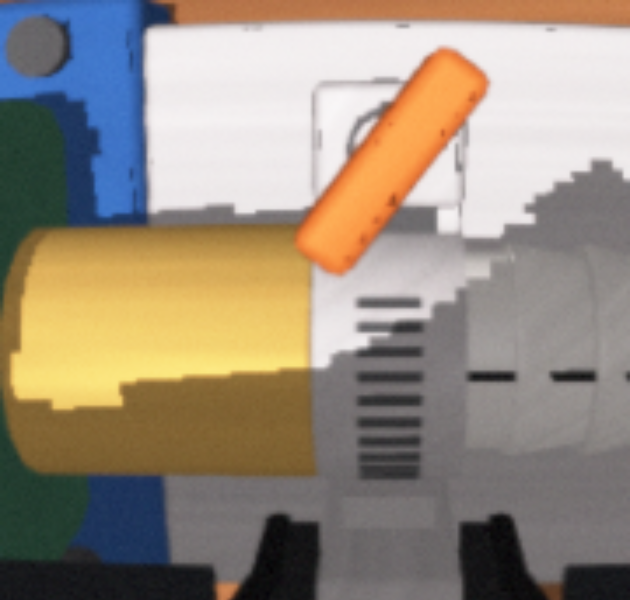

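The band edge (crop column 312) now lies against the brass, and the push has risen to about 5 N. The clamp is home and upright, so I let go and lift.

```bash
python3 -m crank '[{"x":0,"y":0,"z":0,"ax":0,"ay":0,"az":0,"claw":0},{"x":0,"y":0,"z":0,"ax":0,"ay":0,"az":0,"claw":0},{"x":0,"y":0,"z":0,"ax":0,"ay":0,"az":0,"claw":0},{"x":0,"y":0,"z":0,"ax":0,"ay":0,"az":0,"claw":0},{"x":0,"y":0,"z":0,"ax":0,"ay":0,"az":0,"claw":0}]'
python3 -m crank '[{"x":0,"y":0,"z":-0.02,"ax":0,"ay":0,"az":0,"claw":0},{"x":0,"y":0,"z":-0.05,"ax":0,"ay":0,"az":0,"claw":0},{"x":0,"y":0,"z":-0.085,"ax":0,"ay":0,"az":0,"claw":0},{"x":0,"y":0,"z":-0.085,"ax":0,"ay":0,"az":0,"claw":0},{"x":0,"y":0,"z":-0.085,"ax":0,"ay":0,"az":0,"claw":0}]'
python3 - <<'E'
from h import *
import pickle
camera("side");camera("side")
c=camera("wrist"); s=r.read_state(); pickle.dump((c,s),open("w7.pkl","wb")); cv2.imwrite("pics/w7.png",c["color"])
print(s["ee_pos"],s["ft_force"],s["torque"],s["joint_positions"])
hsv=cv2.cvtColor(c["color"],cv2.COLOR_BGR2HSV); m=cv2.inRange(hsv,(8,170,120),(17,255,255))
M=R.from_quat(s["eef_rot"]).as_matrix()
print([project(c,s["ee_pos"]+M@np.array([a,-.073-b,0])+[0,0,.108-s["ee_pos"][2]],True) for a,b in((0,0),(.009,.012),(-.009,-.012))])
n,l,st,ce=cv2.connectedComponentsWithStats(m)
for i in range(1,n):
    if st[i,4]>60 and ce[i][1]<330: print(st[i],ce[i].round(1))
E
```

```text
time: 9.35
ee_pos: [0.5235, 0.0793, 0.0654]
eef_rot: [-0.683, 0.731, 0.0, 0.0]
ft_force: [0.3, -0.8, 0.2]
width: 0.042
time: 9.77
ee_pos: [0.5248, 0.0792, 0.1525]
eef_rot: [-0.683, 0.731, -0.001, 0.002]
ft_force: [0.4, 0.4, -0.7]
width: 0.0434
[0.5229621  0.07870636 0.1494753 ] [-0.22005941  0.82348658 -0.61502262] [0.04684687 0.05945642 0.03120152] [ 0.25842401  0.22405785 -0.55413657  1.78378623  0.12701458  1.17088248
 -1.97325793]
[array([259.48271098, 118.24499031]), array([272.79010014, 100.82267181]), array([246.37366686, 135.68684535])]
[246 100  32  36 265] [260.9 119.1]
```

```bash
python3 -m crank '[{"x":0.001,"y":-0.03,"z":0,"ax":0,"ay":0,"az":-0.0625,"claw":0},{"x":0.001,"y":-0.05,"z":0,"ax":0,"ay":0,"az":-0.125,"claw":0},{"x":0.001,"y":-0.0725,"z":0,"ax":0,"ay":0,"az":-0.188,"claw":0},{"x":0.001,"y":-0.0725,"z":0,"ax":0,"ay":0,"az":-0.25,"claw":0},{"x":0.001,"y":-0.0725,"z":0,"ax":0,"ay":0,"az":-0.3125,"claw":0}]'
python3 -m crank '[{"x":0,"y":0,"z":0,"ax":0,"ay":0,"az":-0.0625,"claw":0},{"x":0,"y":0,"z":0,"ax":0,"ay":0,"az":-0.125,"claw":0},{"x":0,"y":0,"z":0,"ax":0,"ay":0,"az":-0.188,"claw":0},{"x":0,"y":0,"z":0,"ax":0,"ay":0,"az":-0.25,"claw":0},{"x":0,"y":0,"z":0,"ax":0,"ay":0,"az":-0.3125,"claw":0}]'
python3 -m crank '[{"x":0,"y":0,"z":0,"ax":0,"ay":0,"az":-0.0625,"claw":0},{"x":0,"y":0,"z":0,"ax":0,"ay":0,"az":-0.125,"claw":0},{"x":0,"y":0,"z":0,"ax":0,"ay":0,"az":-0.188,"claw":0},{"x":0,"y":0,"z":0,"ax":0,"ay":0,"az":-0.25,"claw":0},{"x":0,"y":0,"z":0,"ax":0,"ay":0,"az":-0.3125,"claw":0}]'
python3 -m crank '[{"x":0,"y":0,"z":0,"ax":0,"ay":0,"az":-0.0625,"claw":0},{"x":0,"y":0,"z":0,"ax":0,"ay":0,"az":-0.125,"claw":0},{"x":0,"y":0,"z":0,"ax":0,"ay":0,"az":-0.188,"claw":0},{"x":0,"y":0,"z":0,"ax":0,"ay":0,"az":-0.25,"claw":0},{"x":0,"y":0,"z":0,"ax":0,"ay":0,"az":-0.3125,"claw":0}]'
python3 - <<'E'
from h import *
import pickle
camera("side");camera("side")
c=camera("wrist"); s=r.read_state(); pickle.dump((c,s),open("w8.pkl","wb")); cv2.imwrite("pics/w8.png",cv2.resize(c["color"],(768,576)))
print(s["ee_pos"],s["ft_force"],s["joint_positions"],R.from_quat(s["eef_rot"]).as_euler("xyz"))
E
```

```text
time: 10.33
ee_pos: [0.596, 0.0728, 0.1485]
eef_rot: [0.876, -0.483, -0.001, 0.0]
ft_force: [-0.5, 0.4, -0.3]
width: 0.0439
time: 10.75
ee_pos: [0.5952, 0.0729, 0.149]
eef_rot: [0.982, -0.19, -0.001, 0.0]
ft_force: [0.7, -0.5, -0.0]
width: 0.0438
time: 11.17
ee_pos: [0.5952, 0.0729, 0.1491]
eef_rot: [0.993, 0.121, -0.001, -0.0]
ft_force: [0.3, 0.1, 0.5]
width: 0.0435
time: 11.58
ee_pos: [0.5952, 0.0729, 0.1492]
eef_rot: [0.907, 0.42, -0.001, -0.001]
ft_force: [0.4, 0.0, -0.3]
width: 0.0432
[0.59530643 0.07285349 0.14933669] [-0.05029697 -0.13056603 -0.0668349 ] [ 0.5213456   0.49338746 -0.93997423  1.585226    0.40990522  1.27588998
  0.37456489] [-3.13973870e+00  8.09766921e-04  8.57964075e-01]
```

```bash
python3 - <<'E'
from h import *
import pickle
c,s=pickle.load(open("w7.pkl","rb"))
hsv=cv2.cvtColor(c["color"],cv2.COLOR_BGR2HSV); m=cv2.inRange(hsv,(8,170,120),(17,255,255)); m[:, :230]=0;m[:,300:]=0;m[160:]=0
k=max(cv2.findContours(m,0,2)[0],key=cv2.contourArea); b=cv2.boxPoints(cv2.minAreaRect(k)); w=np.array([onplane(c,*p,.108,True)[:2] for p in b]); print(w.round(4).tolist(),w.mean(0))
e=[w[1]-w[0],w[2]-w[1]]; e=max(e,key=np.linalg.norm); print("blade yaw",np.arctan2(e[1],e[0]),[np.linalg.norm(w[i]-w[i-1]) for i in(1,2)])
s=r.read_state(); M=R.from_quat(s["eef_rot"]).as_matrix(); print("tool y yaw",np.arctan2(M[1,1],M[0,1]),M.round(3).tolist(),"key in tool",M.T[:2,:2]@(w.mean(0)-s["ee_pos"][:2]))
E
```

```text
[[0.5875, 0.085], [0.6094, 0.0658], [0.6045, 0.0604], [0.5826, 0.0795]] [0.59600397 0.07266859]
blade yaw -0.7198662315579638 [np.float64(0.02904602184487662), np.float64(0.007282118677133141)]
tool y yaw -0.7128337535522201 [[0.654, 0.757, -0.002], [0.757, -0.654, 0.001], [-0.001, -0.002, -1.0]] key in tool [0.00031629 0.00064861]
```

```bash
python3 -m crank '[{"x":0.0003,"y":0.0006,"z":0.02,"ax":0,"ay":0,"az":0,"claw":0},{"x":0.0003,"y":0.0006,"z":0.04,"ax":0,"ay":0,"az":0,"claw":0},{"x":0.0003,"y":0.0006,"z":0.06,"ax":0,"ay":0,"az":0,"claw":0},{"x":0.0003,"y":0.0006,"z":0.0705,"ax":0,"ay":0,"az":0,"claw":0},{"x":0.0003,"y":0.0006,"z":0.0705,"ax":0,"ay":0,"az":0,"claw":0}]'
python3 -c "
from bench import r
s=r.read_state();print(s['ee_pos'],s['ft_force'],s['torque'])"
python3 -m crank '[{"x":0,"y":0,"z":0,"ax":0,"ay":0,"az":0,"claw":1},{"x":0,"y":0,"z":0,"ax":0,"ay":0,"az":0,"claw":1},{"x":0,"y":0,"z":0,"ax":0,"ay":0,"az":0,"claw":1},{"x":0,"y":0,"z":0,"ax":0,"ay":0,"az":0,"claw":1},{"x":0,"y":0,"z":0,"ax":0,"ay":0,"az":0,"claw":1}]' 40
python3 -c "
from bench import r
s=r.read_state();print(s['ee_pos'],s['ft_force'],s['torque'])"
```

```text
time: 12.15
ee_pos: [0.5949, 0.0724, 0.0774]
eef_rot: [0.909, 0.416, -0.002, -0.001]
ft_force: [-0.5, 0.6, -0.5]
width: 0.0435
[0.5948853  0.07237169 0.07737143] [-0.50838549  0.59566978 -0.488883  ] [-0.00277642 -0.16035187  0.03264512]
time: 12.57
ee_pos: [0.5969, 0.0727, 0.0807]
eef_rot: [0.909, 0.417, 0.0, 0.0]
ft_force: [-1.5, -0.1, -0.4]
width: 0.0181
[0.59689492 0.07272695 0.08073686] [-1.48082864 -0.05732043 -0.42932452] [ 0.05821246 -0.15793409  0.01660686]
```

```bash
python3 -m crank '[{"x":0,"y":0,"z":0,"ax":0,"ay":0,"az":0,"claw":1},{"x":0,"y":0,"z":0,"ax":0,"ay":0,"az":0,"claw":1},{"x":0,"y":0,"z":0,"ax":0,"ay":0,"az":0,"claw":1},{"x":0,"y":0,"z":0,"ax":0,"ay":0,"az":0,"claw":1},{"x":0,"y":0,"z":0,"ax":0,"ay":0,"az":0,"claw":1}]' 40
cat > t.py <<'E'
from h import *
import sys
T=[];F=[]
for _ in range(4):
    camera("side"); s=r.read_state(); T.append(s["torque"]); F.append(s["ft_force"])
p=s["ee_pos"]; print("pos",p.round(4),"F",np.mean(F,0).round(2),"T",np.mean(T,0).round(3),"Tz",np.round([t[2] for t in T],3),"yaw",R.from_quat(s["eef_rot"]).as_euler("xyz")[2].round(3),"t",round(s["time"],2),"w",round(s["width"],4),"j7",s["joint_positions"][6].round(2))
E
python3 t.py
```

```text
time: 12.98
ee_pos: [0.5967, 0.0727, 0.0803]
eef_rot: [0.909, 0.417, 0.0, 0.0]
ft_force: [-0.1, -0.5, 3.3]
width: 0.0074
pos [0.5967 0.0727 0.0803] F [ 0.08 -1.02  4.84] T [-0.106 -0.011  0.026] Tz [0.027 0.026 0.019 0.033] yaw 0.861 t 13.18 w 0.0081 j7 0.33
```

```bash
python3 -m crank '[{"x":0,"y":0,"z":0,"ax":0,"ay":0,"az":0.05,"claw":1},{"x":0,"y":0,"z":0,"ax":0,"ay":0,"az":0.1,"claw":1},{"x":0,"y":0,"z":0,"ax":0,"ay":0,"az":0.1,"claw":1},{"x":0,"y":0,"z":0,"ax":0,"ay":0,"az":0.1,"claw":1},{"x":0,"y":0,"z":0,"ax":0,"ay":0,"az":0.1,"claw":1}]'; python3 t.py
python3 -m crank '[{"x":0,"y":0,"z":0,"ax":0,"ay":0,"az":0.05,"claw":1},{"x":0,"y":0,"z":0,"ax":0,"ay":0,"az":0.1,"claw":1},{"x":0,"y":0,"z":0,"ax":0,"ay":0,"az":0.1,"claw":1},{"x":0,"y":0,"z":0,"ax":0,"ay":0,"az":0.1,"claw":1},{"x":0,"y":0,"z":0,"ax":0,"ay":0,"az":0.1,"claw":1}]'; python3 t.py
```

```text
time: 13.6
ee_pos: [0.5966, 0.0724, 0.0803]
eef_rot: [0.946, 0.324, 0.0, 0.0]
ft_force: [-0.6, -1.4, 5.8]
width: 0.0076
pos [0.5967 0.0725 0.0803] F [-1.13 -0.94  5.62] T [-0.325  0.148 -0.019] Tz [-0.037  0.038 -0.036 -0.039] yaw 0.661 t 13.8 w 0.0077 j7 0.15
time: 14.22
ee_pos: [0.5966, 0.0723, 0.0803]
eef_rot: [0.974, 0.228, -0.0, 0.0]
ft_force: [-1.3, -1.3, 6.2]
width: 0.0078
pos [0.5966 0.0724 0.0803] F [-1.81 -1.6   6.13] T [-0.382  0.263  0.002] Tz [-0.011  0.005  0.009  0.003] yaw 0.461 t 14.42 w 0.0076 j7 -0.03
```

```bash
python3 - <<'E'
from h import *
import pickle
c=camera("wrist"); s=r.read_state(); pickle.dump((c,s),open("w9.pkl","wb")); d=camera("scene"); 
a=cv2.resize(c["color"],(512*3//2,384*3//2))[150:500,100:668]
b=cv2.resize(d["color"][165:235,245:350],None,fx=4,fy=4,interpolation=cv2.INTER_CUBIC)
o=np.zeros((600,780,3),np.uint8); o[:350,:568]=a; o[350:600,:420]=b[:250]; cv2.imwrite("pics/w9.png",o)
E
```

```text
(no output)
```

View pics/w9.png

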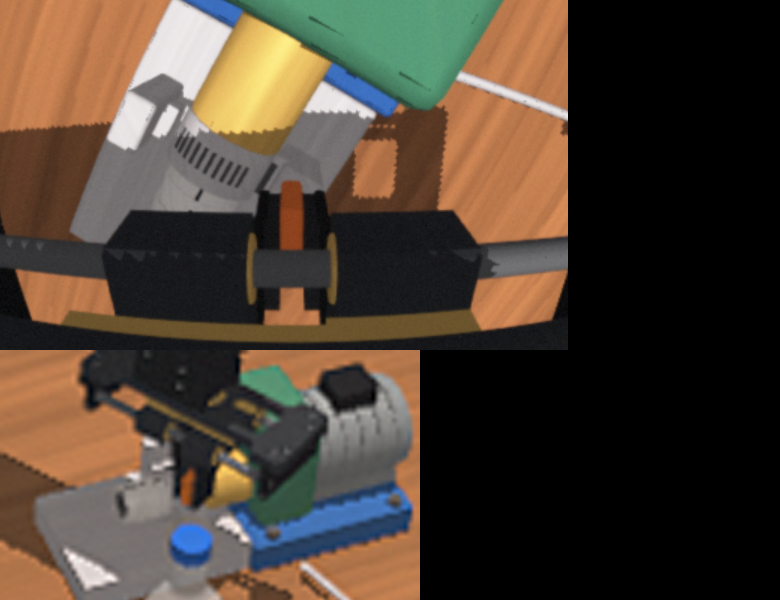

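The key sits between the pads and turns with the gripper. The band is still at the brass and the clamp is parallel to the stub. I continue in small turns.

```bash
sed -i 's/range(4)/range(6)/' t.py; python3 -m crank '[{"x":0,"y":0,"z":0,"ax":0,"ay":0,"az":0.05,"claw":1},{"x":0,"y":0,"z":0,"ax":0,"ay":0,"az":0.1,"claw":1},{"x":0,"y":0,"z":0,"ax":0,"ay":0,"az":0.1,"claw":1},{"x":0,"y":0,"z":0,"ax":0,"ay":0,"az":0.1,"claw":1},{"x":0,"y":0,"z":0,"ax":0,"ay":0,"az":0.1,"claw":1}]'|grep ft; python3 t.py
python3 -m crank '[{"x":0,"y":0,"z":0,"ax":0,"ay":0,"az":0.03,"claw":1},{"x":0,"y":0,"z":0,"ax":0,"ay":0,"az":0.05,"claw":1},{"x":0,"y":0,"z":0,"ax":0,"ay":0,"az":0.05,"claw":1},{"x":0,"y":0,"z":0,"ax":0,"ay":0,"az":0.05,"claw":1},{"x":0,"y":0,"z":0,"ax":0,"ay":0,"az":0.05,"claw":1}]'|grep ft; python3 t.py
```

```text
ft_force: [-1.7, -1.8, 6.8]
pos [0.5965 0.0724 0.0803] F [-1.81 -1.69  6.52] T [-0.403  0.375 -0.01 ] Tz [-0.012 -0.026  0.005 -0.018  0.024 -0.033] yaw 0.261 t 15.23 w 0.0075 j7 -0.22
ft_force: [-2.1, -1.9, 6.9]
pos [0.5965 0.0723 0.0803] F [-2.04 -2.01  6.95] T [-0.511  0.395  0.168] Tz [0.147 0.151 0.184 0.192 0.208 0.124] yaw 0.161 t 15.95 w 0.0077 j7 -0.31
```

```bash
python3 -m crank '[{"x":0,"y":0,"z":0,"ax":0,"ay":0,"az":0.01,"claw":1},{"x":0,"y":0,"z":0,"ax":0,"ay":0,"az":0.02,"claw":1},{"x":0,"y":0,"z":0,"ax":0,"ay":0,"az":0.03,"claw":1},{"x":0,"y":0,"z":0,"ax":0,"ay":0,"az":0.03,"claw":1},{"x":0,"y":0,"z":0,"ax":0,"ay":0,"az":0.03,"claw":1}]'|grep ft; python3 t.py
python3 -m crank '[{"x":0,"y":0,"z":0,"ax":0,"ay":0,"az":0.01,"claw":1},{"x":0,"y":0,"z":0,"ax":0,"ay":0,"az":0.02,"claw":1},{"x":0,"y":0,"z":0,"ax":0,"ay":0,"az":0.03,"claw":1},{"x":0,"y":0,"z":0,"ax":0,"ay":0,"az":0.03,"claw":1},{"x":0,"y":0,"z":0,"ax":0,"ay":0,"az":0.03,"claw":1}]'|grep ft; python3 t.py
```

```text
ft_force: [-1.8, -1.9, 6.7]
pos [0.5966 0.0722 0.0804] F [-1.94 -2.4   6.71] T [-0.557  0.364  0.26 ] Tz [0.257 0.256 0.307 0.212 0.296 0.235] yaw 0.101 t 16.67 w 0.0076 j7 -0.36
ft_force: [-0.7, -2.2, 5.8]
pos [0.5968 0.072  0.0803] F [-0.83 -2.4   5.64] T [-0.586  0.114  0.254] Tz [0.22  0.221 0.265 0.321 0.267 0.23 ] yaw 0.041 t 17.38 w 0.0074 j7 -0.42
```

```bash
python3 -m crank '[{"x":0,"y":0,"z":0,"ax":0,"ay":0,"az":0.01,"claw":1},{"x":0,"y":0,"z":0,"ax":0,"ay":0,"az":0.02,"claw":1},{"x":0,"y":0,"z":0,"ax":0,"ay":0,"az":0.03,"claw":1},{"x":0,"y":0,"z":0,"ax":0,"ay":0,"az":0.03,"claw":1},{"x":0,"y":0,"z":0,"ax":0,"ay":0,"az":0.03,"claw":1}]'|grep ft; python3 t.py
python3 -m crank '[{"x":0,"y":0,"z":0,"ax":0,"ay":0,"az":0.01,"claw":1},{"x":0,"y":0,"z":0,"ax":0,"ay":0,"az":0.02,"claw":1},{"x":0,"y":0,"z":0,"ax":0,"ay":0,"az":0.03,"claw":1},{"x":0,"y":0,"z":0,"ax":0,"ay":0,"az":0.03,"claw":1},{"x":0,"y":0,"z":0,"ax":0,"ay":0,"az":0.03,"claw":1}]'|grep ft; python3 t.py
```

```text
ft_force: [0.2, -2.4, 5.9]
pos [0.5969 0.072  0.0803] F [-0.04 -2.64  5.18] T [-0.586 -0.047  0.256] Tz [0.275 0.263 0.277 0.22  0.26  0.238] yaw -0.019 t 18.1 w 0.0077 j7 -0.47
ft_force: [1.4, -3.4, 4.7]
pos [0.5971 0.072  0.0803] F [ 1.11 -2.99  5.26] T [-0.772 -0.31   0.265] Tz [0.282 0.242 0.256 0.301 0.282 0.227] yaw -0.079 t 18.82 w 0.0078 j7 -0.53
```

```bash
python3 -m crank '[{"x":0.0002,"y":0,"z":0,"ax":0,"ay":0,"az":0.01,"claw":1},{"x":0.0004,"y":0,"z":0,"ax":0,"ay":0,"az":0.02,"claw":1},{"x":0.0006,"y":0,"z":0,"ax":0,"ay":0,"az":0.03,"claw":1},{"x":0.0006,"y":0,"z":0,"ax":0,"ay":0,"az":0.03,"claw":1},{"x":0.0006,"y":0,"z":0,"ax":0,"ay":0,"az":0.03,"claw":1}]'|grep ft; python3 t.py
python3 -m crank '[{"x":0.0001,"y":0,"z":0,"ax":0,"ay":0,"az":0.015,"claw":1},{"x":0.0003,"y":0,"z":0,"ax":0,"ay":0,"az":0.03,"claw":1},{"x":0.0004,"y":0,"z":0,"ax":0,"ay":0,"az":0.045,"claw":1},{"x":0.0004,"y":0,"z":0,"ax":0,"ay":0,"az":0.045,"claw":1},{"x":0.0004,"y":0,"z":0,"ax":0,"ay":0,"az":0.045,"claw":1}]'|grep ft; python3 t.py
```

```text
ft_force: [0.6, -3.1, 6.5]
pos [0.5973 0.072  0.0803] F [ 0.06 -3.27  5.99] T [-0.798 -0.008  0.276] Tz [0.303 0.236 0.3   0.319 0.226 0.274] yaw -0.139 t 19.53 w 0.0075 j7 -0.58
ft_force: [-0.3, -3.4, 6.6]
pos [0.5978 0.072  0.0803] F [-0.17 -3.27  6.19] T [-0.755 -0.029  0.217] Tz [0.196 0.207 0.21  0.215 0.23  0.242] yaw -0.229 t 20.25 w 0.0077 j7 -0.67
```

```bash
python3 -m crank '[{"x":0.0001,"y":0,"z":0,"ax":0,"ay":0,"az":0.01,"claw":1},{"x":0.0002,"y":0,"z":0,"ax":0,"ay":0,"az":0.02,"claw":1},{"x":0.0003,"y":0,"z":0,"ax":0,"ay":0,"az":0.03,"claw":1},{"x":0.0003,"y":0,"z":0,"ax":0,"ay":0,"az":0.03,"claw":1},{"x":0.0003,"y":0,"z":0,"ax":0,"ay":0,"az":0.03,"claw":1}]'|grep ft; python3 t.py
python3 -m crank '[{"x":0.0001,"y":0,"z":0,"ax":0,"ay":0,"az":0.01,"claw":1},{"x":0.0002,"y":-0.0001,"z":0,"ax":0,"ay":0,"az":0.02,"claw":1},{"x":0.0003,"y":-0.0001,"z":0,"ax":0,"ay":0,"az":0.03,"claw":1},{"x":0.0003,"y":-0.0001,"z":0,"ax":0,"ay":0,"az":0.03,"claw":1},{"x":0.0003,"y":-0.0001,"z":0,"ax":0,"ay":0,"az":0.03,"claw":1}]'|grep ft; python3 t.py
```

```text
ft_force: [-0.6, -2.9, 5.9]
pos [0.598  0.072  0.0803] F [-0.7  -3.31  6.33] T [-0.737  0.07   0.265] Tz [0.218 0.29  0.227 0.277 0.291 0.285] yaw -0.289 t 20.97 w 0.008 j7 -0.72
ft_force: [-1.6, -3.6, 6.2]
pos [0.5983 0.072  0.0803] F [-0.89 -3.02  6.73] T [-0.767  0.154  0.276] Tz [0.29  0.294 0.281 0.283 0.259 0.251] yaw -0.349 t 21.68 w 0.0072 j7 -0.78
```

```bash
python3 -m crank '[{"x":0.0001,"y":0,"z":0,"ax":0,"ay":0,"az":0.01,"claw":1},{"x":0.0002,"y":-0.0001,"z":0,"ax":0,"ay":0,"az":0.02,"claw":1},{"x":0.0002,"y":-0.0001,"z":0,"ax":0,"ay":0,"az":0.03,"claw":1},{"x":0.0002,"y":-0.0001,"z":0,"ax":0,"ay":0,"az":0.03,"claw":1},{"x":0.0002,"y":-0.0001,"z":0,"ax":0,"ay":0,"az":0.03,"claw":1}]'|grep ft; python3 t.py
python3 -m crank '[{"x":0.0001,"y":0,"z":0,"ax":0,"ay":0,"az":0.01,"claw":1},{"x":0.0002,"y":-0.0001,"z":0,"ax":0,"ay":0,"az":0.02,"claw":1},{"x":0.0002,"y":-0.0001,"z":0,"ax":0,"ay":0,"az":0.03,"claw":1},{"x":0.0002,"y":-0.0001,"z":0,"ax":0,"ay":0,"az":0.03,"claw":1},{"x":0.0002,"y":-0.0001,"z":0,"ax":0,"ay":0,"az":0.03,"claw":1}]'|grep ft; python3 t.py
```

```text
ft_force: [0.2, -2.1, 6.4]
pos [0.5985 0.072  0.0803] F [-0.   -3.11  6.78] T [-0.786  0.107  0.235] Tz [0.255 0.254 0.201 0.236 0.214 0.252] yaw -0.409 t 22.4 w 0.0077 j7 -0.83
ft_force: [-0.4, -2.8, 6.2]
pos [0.5988 0.072  0.0803] F [-0.92 -3.14  6.13] T [-0.774  0.104  0.269] Tz [0.274 0.247 0.272 0.285 0.265 0.273] yaw -0.469 t 23.12 w 0.0078 j7 -0.89
```

```bash
python3 -m crank '[{"x":0.0001,"y":0,"z":0,"ax":0,"ay":0,"az":0.01,"claw":1},{"x":0.0002,"y":-0.0001,"z":0,"ax":0,"ay":0,"az":0.02,"claw":1},{"x":0.0002,"y":-0.0001,"z":0,"ax":0,"ay":0,"az":0.03,"claw":1},{"x":0.0002,"y":-0.0001,"z":0,"ax":0,"ay":0,"az":0.03,"claw":1},{"x":0.0002,"y":-0.0001,"z":0,"ax":0,"ay":0,"az":0.03,"claw":1}]'|grep ft; python3 t.py
```

```text
ft_force: [-0.1, -2.4, 5.1]
pos [0.599  0.072  0.0803] F [-0.31 -3.1   6.55] T [-0.758  0.089  0.271] Tz [0.304 0.233 0.263 0.249 0.274 0.301] yaw -0.529 t 23.83 w 0.0079 j7 -0.95
```

```bash
python3 -m crank '[{"x":0.0001,"y":0,"z":0,"ax":0,"ay":0,"az":0.01,"claw":1},{"x":0.0002,"y":-0.0001,"z":0,"ax":0,"ay":0,"az":0.02,"claw":1},{"x":0.0002,"y":-0.0001,"z":0,"ax":0,"ay":0,"az":0.025,"claw":1},{"x":0.0002,"y":-0.0001,"z":0,"ax":0,"ay":0,"az":0.025,"claw":1},{"x":0.0002,"y":-0.0001,"z":0,"ax":0,"ay":0,"az":0.025,"claw":1}]'|grep ft; python3 t.py
```

```text
ft_force: [-0.9, -3.8, 7.5]
pos [0.5991 0.072  0.0803] F [-1.22 -3.22  7.08] T [-0.779  0.285  0.284] Tz [0.264 0.258 0.302 0.341 0.288 0.25 ] yaw -0.579 t 24.55 w 0.0074 j7 -0.99
```

```bash
python3 -m crank '[{"x":0.0001,"y":0,"z":0,"ax":0,"ay":0,"az":0.01,"claw":1},{"x":0.0002,"y":-0.0001,"z":0,"ax":0,"ay":0,"az":0.02,"claw":1},{"x":0.0002,"y":-0.0001,"z":0,"ax":0,"ay":0,"az":0.025,"claw":1},{"x":0.0002,"y":-0.0001,"z":0,"ax":0,"ay":0,"az":0.025,"claw":1},{"x":0.0002,"y":-0.0001,"z":0,"ax":0,"ay":0,"az":0.025,"claw":1}]'|grep ft; python3 t.py
```

```text
ft_force: [-2.4, -3.2, 7.6]
pos [0.5991 0.072  0.0803] F [-2.21 -2.83  7.94] T [-0.768  0.531  0.292] Tz [0.287 0.288 0.33  0.305 0.257 0.282] yaw -0.628 t 25.27 w 0.0076 j7 -1.04
```

```bash
python3 -m crank '[{"x":-0.0001,"y":0,"z":0,"ax":0,"ay":0,"az":0.007,"claw":1},{"x":-0.0002,"y":0.0001,"z":0,"ax":0,"ay":0,"az":0.014,"claw":1},{"x":-0.0002,"y":0.0001,"z":0,"ax":0,"ay":0,"az":0.02,"claw":1},{"x":-0.0002,"y":0.0001,"z":0,"ax":0,"ay":0,"az":0.02,"claw":1},{"x":-0.0002,"y":0.0001,"z":0,"ax":0,"ay":0,"az":0.02,"claw":1}]'|grep ft; python3 t.py
```

```text
ft_force: [-1.2, -3.1, 7.4]
pos [0.599  0.072  0.0803] F [-0.97 -3.41  6.73] T [-0.758  0.316  0.332] Tz [0.33  0.368 0.296 0.317 0.356 0.326] yaw -0.668 t 25.98 w 0.0075 j7 -1.08
```

```bash
python3 -m crank '[{"x":0,"y":0,"z":0,"ax":0,"ay":0,"az":0.007,"claw":1},{"x":0,"y":0,"z":0,"ax":0,"ay":0,"az":0.014,"claw":1},{"x":0,"y":0,"z":0,"ax":0,"ay":0,"az":0.02,"claw":1},{"x":0,"y":0,"z":0,"ax":0,"ay":0,"az":0.02,"claw":1},{"x":0,"y":0,"z":0,"ax":0,"ay":0,"az":0.02,"claw":1}]'|grep ft; python3 t.py
```

```text
ft_force: [-1.7, -3.0, 7.3]
pos [0.599  0.0721 0.0803] F [-1.44 -2.75  7.07] T [-0.734  0.326  0.341] Tz [0.321 0.37  0.414 0.336 0.293 0.314] yaw -0.708 t 26.7 w 0.0073 j7 -1.11
```

```bash
sed -i 's/range(6)/range(10)/' t.py; python3 -m crank '[{"x":0,"y":0,"z":0,"ax":0,"ay":0,"az":0.007,"claw":1},{"x":0,"y":0,"z":0,"ax":0,"ay":0,"az":0.014,"claw":1},{"x":0,"y":0,"z":0,"ax":0,"ay":0,"az":0.02,"claw":1},{"x":0,"y":0,"z":0,"ax":0,"ay":0,"az":0.02,"claw":1},{"x":0,"y":0,"z":0,"ax":0,"ay":0,"az":0.02,"claw":1}]'|grep ft; python3 t.py
```

```text
ft_force: [-1.9, -3.2, 6.8]
pos [0.599  0.0721 0.0803] F [-1.31 -3.25  7.11] T [-0.712  0.328  0.335] Tz [0.346 0.307 0.369 0.325 0.333 0.339 0.318 0.304 0.347 0.366] yaw -0.748 t 27.62 w 0.0075 j7 -1.15
```

```bash
python3 -m crank '[{"x":0,"y":0,"z":0,"ax":0,"ay":0,"az":0.007,"claw":1},{"x":0,"y":0,"z":0,"ax":0,"ay":0,"az":0.014,"claw":1},{"x":0,"y":0,"z":0,"ax":0,"ay":0,"az":0.02,"claw":1},{"x":0,"y":0,"z":0,"ax":0,"ay":0,"az":0.02,"claw":1},{"x":0,"y":0,"z":0,"ax":0,"ay":0,"az":0.02,"claw":1}]'|grep ft; python3 t.py
```

```text
ft_force: [-2.9, -2.9, 7.1]
pos [0.599  0.0721 0.0803] F [-1.63 -2.85  7.2 ] T [-0.725  0.336  0.35 ] Tz [0.298 0.38  0.354 0.356 0.316 0.35  0.386 0.353 0.348 0.362] yaw -0.788 t 28.53 w 0.0075 j7 -1.19
```

```bash
python3 -m crank '[{"x":0,"y":0,"z":0,"ax":0,"ay":0,"az":0.008,"claw":1},{"x":0,"y":0,"z":0,"ax":0,"ay":0,"az":0.016,"claw":1},{"x":0,"y":0,"z":0,"ax":0,"ay":0,"az":0.025,"claw":1},{"x":0,"y":0,"z":0,"ax":0,"ay":0,"az":0.025,"claw":1},{"x":0,"y":0,"z":0,"ax":0,"ay":0,"az":0.025,"claw":1}]'|grep ft; python3 t.py
```

```text
ft_force: [-1.4, -3.0, 6.6]
pos [0.599  0.0721 0.0803] F [-1.61 -2.92  7.18] T [-0.702  0.383  0.328] Tz [0.368 0.294 0.326 0.305 0.372 0.335 0.271 0.369 0.346 0.288] yaw -0.838 t 29.45 w 0.0079 j7 -1.23
```

```bash
python3 -m crank '[{"x":0,"y":0,"z":0,"ax":0,"ay":0,"az":0.008,"claw":1},{"x":0,"y":0,"z":0,"ax":0,"ay":0,"az":0.016,"claw":1},{"x":0,"y":0,"z":0,"ax":0,"ay":0,"az":0.025,"claw":1},{"x":0,"y":0,"z":0,"ax":0,"ay":0,"az":0.025,"claw":1},{"x":0,"y":0,"z":0,"ax":0,"ay":0,"az":0.025,"claw":1}]'|grep ft; python3 t.py
```

```text
ft_force: [-2.0, -2.7, 7.5]
pos [0.599  0.0721 0.0803] F [-1.7  -2.77  7.17] T [-0.681  0.378  0.361] Tz [0.377 0.376 0.318 0.304 0.373 0.377 0.396 0.376 0.333 0.381] yaw -0.888 t 30.37 w 0.0077 j7 -1.28
```

```bash
python3 -m crank '[{"x":0,"y":0,"z":0,"ax":0,"ay":0,"az":0.008,"claw":1},{"x":0,"y":0,"z":0,"ax":0,"ay":0,"az":0.016,"claw":1},{"x":0,"y":0,"z":0,"ax":0,"ay":0,"az":0.025,"claw":1},{"x":0,"y":0,"z":0,"ax":0,"ay":0,"az":0.025,"claw":1},{"x":0,"y":0,"z":0,"ax":0,"ay":0,"az":0.025,"claw":1}]'|grep ft; python3 t.py
```

```text
ft_force: [-1.5, -2.0, 7.2]
pos [0.5989 0.0722 0.0803] F [-1.89 -2.83  7.47] T [-0.669  0.424  0.378] Tz [0.391 0.389 0.404 0.404 0.344 0.37  0.366 0.404 0.375 0.329] yaw -0.938 t 31.28 w 0.0075 j7 -1.33
```

```bash
python3 -m crank '[{"x":0,"y":0,"z":0,"ax":0,"ay":0,"az":0.008,"claw":1},{"x":0,"y":0,"z":0,"ax":0,"ay":0,"az":0.016,"claw":1},{"x":0,"y":0,"z":0,"ax":0,"ay":0,"az":0.025,"claw":1},{"x":0,"y":0,"z":0,"ax":0,"ay":0,"az":0.025,"claw":1},{"x":0,"y":0,"z":0,"ax":0,"ay":0,"az":0.025,"claw":1}]'|grep ft; python3 t.py
```

```text
ft_force: [-2.0, -2.3, 7.2]
pos [0.5989 0.0722 0.0803] F [-1.98 -2.83  7.09] T [-0.657  0.452  0.388] Tz [0.384 0.458 0.408 0.367 0.399 0.345 0.346 0.379 0.384 0.407] yaw -0.988 t 32.2 w 0.0081 j7 -1.37
```

Rest torque is 0.388 N m against a free level of about 0.261, so +0.127, which is on target. I release and lift.

```bash
python3 -m crank '[{"x":0,"y":0,"z":0,"ax":0,"ay":0,"az":0,"claw":0.3},{"x":0,"y":0,"z":0,"ax":0,"ay":0,"az":0,"claw":0.3},{"x":0,"y":0,"z":0,"ax":0,"ay":0,"az":0,"claw":0.3},{"x":0,"y":0,"z":0,"ax":0,"ay":0,"az":0,"claw":0.3},{"x":0,"y":0,"z":0,"ax":0,"ay":0,"az":0,"claw":0.3}]'
python3 -m crank '[{"x":0,"y":0,"z":-0.01,"ax":0,"ay":0,"az":0,"claw":0.3},{"x":0,"y":0,"z":-0.03,"ax":0,"ay":0,"az":0,"claw":0.3},{"x":0,"y":0,"z":-0.06,"ax":0,"ay":0,"az":0,"claw":0.3},{"x":0,"y":0,"z":-0.09,"ax":0,"ay":0,"az":0,"claw":0.3},{"x":0,"y":0,"z":-0.1,"ax":0,"ay":0,"az":0,"claw":0.3}]'
python3 - <<'E'
from h import *
import pickle
camera("side");camera("side")
c=camera("wrist"); s=r.read_state(); pickle.dump((c,s),open("wa.pkl","wb")); d=camera("scene"); pickle.dump(d,open("sc1.pkl","wb"))
print(s["ee_pos"],s["ft_force"],s["time"])
o=np.zeros((600,780,3),np.uint8); a=cv2.resize(c["color"],(512,384)); o[:340,:512]=a[:340]
o[340:600,:780]=cv2.resize(d["color"][165:225,150:330],(780,260),interpolation=cv2.INTER_CUBIC); cv2.imwrite("pics/wa.png",o)
E
```

```text
time: 32.62
ee_pos: [0.5988, 0.0727, 0.0797]
eef_rot: [0.88, -0.474, -0.0, 0.0]
ft_force: [-0.2, 0.0, -0.4]
width: 0.0282
time: 33.03
ee_pos: [0.6007, 0.0733, 0.1854]
eef_rot: [0.88, -0.474, 0.002, -0.002]
ft_force: [0.9, 1.3, 0.4]
width: 0.0305
[0.59940811 0.07273195 0.18105143] [ 0.86982702 -0.48518698 -0.07684336] 33.1833
```

View pics/wa.png

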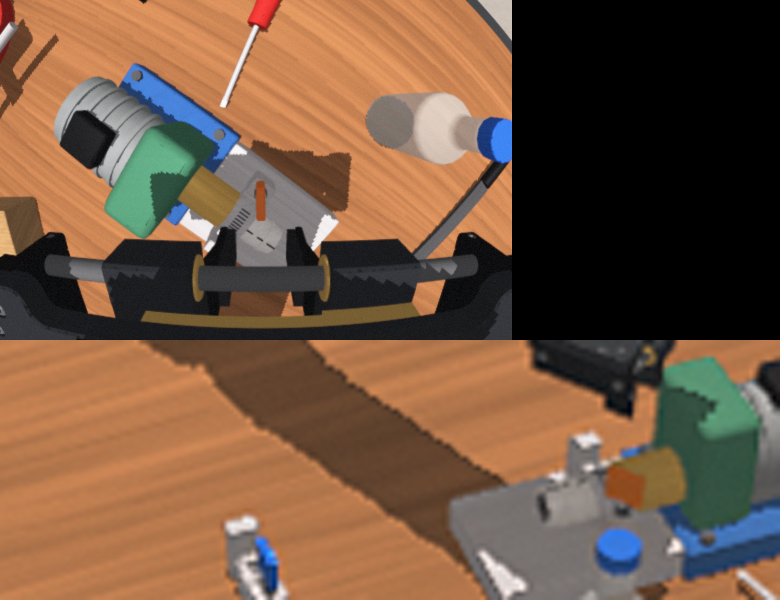

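The clamp stands upright on the sill with its band against the brass (wrist px (235,210)). The key (260,200) is released and still lined up with the open fingers. The bottle and small clamp are in place. I hand in.

```bash
python3 -c "
from bench import close_job; print(close_job())"
```

```text
the job is handed in; nothing more can be done
None
```

The clamp with the orange key is on the pump stub, home against the brass shoulder and tightened. I let go and handed the job in at about 33 s; no verdict was reported.

- **Fitting:** I gripped the tab and slid the band along the sill until it met the shoulder. The push rose to only about 5 N, and a close picture showed the band edge touching the brass.
- **Tightening:** I turned the key about 1.85 rad clockwise, following the clamp as it shifted about 2.4 mm to the key's side. The torque at rest rose from a free level of about 0.26 N m to 0.39 N m. That is 0.13 N m above free, the snug target.
- **Last checks:** The final picture showed the clamp upright on the sill, with its band at the shoulder and the key free of the open fingers. The bottle, small clamp and screwdriver looked undisturbed. I did not measure the other bench items against their starting positions.

**What disagreed or went wrong:**
- My first two moves were refused for missing values, so the arm did not move.
- The rest torque after the first, larger turns read near zero. I took the free level only from the smaller turns, with readings scattering by about 0.03 to 0.05 N m.
- A steady upward force of 5 to 7 N acted on the tool while it held the key. I did not find its cause, and it disappeared on release.

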